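# Tip the grinding balls into the wash basket and slide it under the lamp

## Task

Tip all five white balls from the scoop into the green basket and set the scoop back down on the bench, standing level. Once the balls are in it, slide the basket between the guide rails under the blue lamp hood, black tab to the front, fully home against the back stop, and let go. Do not knock the hood, and leave the two bottles and the burner where they are.

Things in the scene. Friction and masses are not known exactly. Their poses are not given: they have to be found in the camera images.
- basket: loose green open-topped wash basket (plastic, 350 g), 130 long (x) x 110 wide (y) x 60 mm high, walls 4 mm; origin under the centre of its bottom, z up. A black upright grip tab stands at its front (-x) end: 30 mm long (x), 16 mm thick (y), its top 110 mm above the bench, centred at x = -78 mm.
- basket_tab (a point): grip point on the basket's tab: at (-78, 0, 90) mm in the basket's frame, 20 mm below the tab's top, clear of the basket's rim on both sides.
- scoop: loose steel pouring scoop (200 g), 193 mm long, holding the balls. Pan 80 x 72 mm, side and back walls 42 mm high; at the front (+x) its floor slopes up at 30 degrees to an open lip. Black handle to the back (-x). Origin under the pan's centre, on the bench; z up.
- scoop_grip (a point): grip point in the middle of the scoop's handle: (-72, 0, 32) mm in the scoop's frame. The handle runs from x = -41 to -116 mm, is 18 mm wide (y) and spans 21 to 43 mm in height.
- scoop_lip (a point): middle of the scoop's pouring lip, 66 mm wide: (77, 0, 25) mm in the scoop's frame. Balls roll over it once the nose is tipped down by more than 30 degrees (50 empties it).
- hood: fixed blue ultraviolet lamp hood. Origin on the bench under its centre; +x runs inward from the open front. Housing x = -80 to 80, y = -135 to 135 mm, 200 to 260 mm above the bench, on four 18 mm posts at x = +-60, y = +-120. Below, two guide rails 30 mm high, inner faces at y = +-62, x = -90 to 80 mm.
- hood_home (a point): point on the bench at (12, 0, 0) mm in the hood's frame: the basket's origin lies here when it is home, tab to the front, its back end against the back stop (a 30 mm high bar, front face at x = 77 mm in the hood's frame). The tab is then 14 mm inside the housing's front edge: lean the tool back to reach under.
- amber: bystander: brown glass bottle with black cap, 60 mm across, 140 mm high; origin under its bottom.
- wash: bystander: white plastic bottle with red cap, 70 mm across, 170 mm high; origin under its bottom.
- burner: bystander: gas burner, red round foot 90 mm across with a steel tube, 146 mm high; origin under its foot.
- ball0_center (a point): centre of white ceramic grinding ball 0, 20 mm across, 16 g, loose in the scoop.
- ball1_center (a point): centre of white ceramic grinding ball 1, 20 mm across, 16 g, loose in the scoop.
- ball2_center (a point): centre of white ceramic grinding ball 2, 20 mm across, 16 g, loose in the scoop.
- ball3_center (a point): centre of white ceramic grinding ball 3, 20 mm across, 16 g, loose in the scoop.
- ball4_center (a point): centre of white ceramic grinding ball 4, 20 mm across, 16 g, loose in the scoop.

How it is judged (in metres and radians):
On the way, in this order (a step that is already met when the one before it is completed fails the run):
1. all five balls are in the basket (x of ball0_center in the frame of basket between -0.063 and 0.063 m and y of ball0_center in the frame of basket between -0.053 and 0.053 m and z of ball0_center in the frame of basket between 0 and 0.06 m and x of ball1_center in the frame of basket between -0.063 and 0.063 m and y of ball1_center in the frame of basket between -0.053 and 0.053 m and z of ball1_center in the frame of basket between 0 and 0.06 m and x of ball2_center in the frame of basket between -0.063 and 0.063 m and y of ball2_center in the frame of basket between -0.053 and 0.053 m and z of ball2_center in the frame of basket between 0 and 0.06 m and x of ball3_center in the frame of basket between -0.063 and 0.063 m and y of ball3_center in the frame of basket between -0.053 and 0.053 m and z of ball3_center in the frame of basket between 0 and 0.06 m and x of ball4_center in the frame of basket between -0.063 and 0.063 m and y of ball4_center in the frame of basket between -0.053 and 0.053 m and z of ball4_center in the frame of basket between 0 and 0.06 m), for 0.2 s.
2. the basket is home under the hood against the back stop, tab to the front (x of basket in the frame of hood above 0.003 m and y of basket in the frame of hood between -0.012 and 0.012 m and x of basket_tab in the frame of hood below -0.05 m and angle between basket's own z axis and vertical below 0.06 rad), for 0.2 s.
At the end, for the whole second after the job is handed in: All five balls lie inside the basket; the basket stands flat between the rails, within 9 mm of the back stop and 12 mm of the middle of the lane, tab to the front; the scoop stands level on the bench (within 0.1 rad and 12 mm); basket and scoop released and at rest (all of step 1 and all of step 2 and height (world z) of scoop between -0.01 and 0.012 m and angle between scoop's own z axis and vertical below 0.1 rad and linear speed of each of scoop, basket below 0.03 m/s); the robot touches nothing.
It fails at once if the robot knocks the hood (more than 15 N) (contact force between any of the arm, the fingers and hood above 15 N).
It fails at once if a bottle or the burner is shifted by more than 30 mm or tipped (distance of any of amber, wash, burner from where it was at the start of the episode above 0.03 m or angle between any of amber, wash, burner's own z axis and vertical above 0.3 rad).
It also fails if it takes over 72 s, if anything falls off the work surface, if the arm or the gripper's body presses on something with over 40 N, if the wrist force passes 120 N, or if a joint passes its speed limit or range.

## Robot

A 6-joint arm with a two-finger parallel gripper is mounted at the origin on the work surface. World frame = base frame: x ahead of the robot, y to its left, z up, the work surface at z = 0. Lengths are in m, angles in degrees, forces in N, time in s.
With the tool pointing down it reaches from about 0.225 to 0.875 m from the base axis. Payload 3.4 kg.
Tool frame: the origin (TCP) lies on the front face of the gripper's body, between the roots of the fingers; the fingertips stand 73 mm ahead of it and the grasp point (between the pads) lies 54 mm ahead of it; z points along the fingers, y is the line along which they close (so a half turn about z gives the same grasp; the last joint's range is limited). The gripper opens to 85 mm and grips with 20 to 120 N. Pads are 22 mm wide; open, the fingers measure 114 mm over their backs; the gripper's body (76 mm by 85 mm) begins 54 mm behind the grasp point. The pads swing forward as they close: fully open they stand 13 mm farther back than shut.
Start: joints at [58.671, 15.808, 86.224, -0, 77.962, -6.933], TCP at [0.238, 0.524, 0.304] pointing down, gripper open.
Joint ranges: [-165.64, 165.64], [-43.16, 119.46], [12.63, 154.43], [-67.54, 247.53], [6.08, 155.33], [-154.97, 154.97]. Speed limits (degrees/s): [147.25, 147.25, 180, 180, 180, 180].

## Interface

Orientations are given as a 3x3 rotation matrix whose columns are the frame's x, y, z axes.
In Python, from bench import readout, viewer, bot gives the robot as it stands.
- The arm moves only by the tool carry_out, never from a script. Its argument "rows" is a list that holds one entry, the list of rows, each a list of 7 numbers: the opening, from 0 (shut) to 1 (fully open), then the shift along the tool's x, y, z each as a share of 4 cm, from -1 to 1, then the turn, a rotation vector about the tool's x, y, z each as a share of 0.12 rad, from -1 to 1. A call has exactly 5 rows; each row shifts and turns the commanded pose from where the row before left it, along the tool's axes as they then stand; what a row does not reach is not made up. A row lasts 1/12 s, in which the tool goes at most 41.7 mm and 7.16 degrees, less where a joint would pass 70% of its speed; a pose out of reach is approached as far as the arm can. A call with a number of a shift or a turn outside -1 to 1 is refused whole. A call with a gripper value outside its range is refused whole. The fingers move at their own pace and stop on an object; "force" is the grip in N (left out, the last holds). Time passes only in rows, so rows that do not move let the fingers close, or fill a call up. It gives the time, the measured TCP pose, the force, the opening and the grip force at its end, in the units of the state.
- readout.state(): the state, without advancing time (a new reading comes with each control period).
- viewer.read_camera(name): name is "scene" or "top" or "wrist"; returns the picture (400x640x3 uint8, red, green, blue); there is no depth.
- viewer.get_calibration(name): a dict with "fx", "fy", "cx", "cy" (pixels), "camera_from_world" (4x4, takes a point from world to camera coordinates); the wrist camera has in their place "tool_from_camera" (4x4, takes a point from camera to tool coordinates, whose origin is the TCP and whose axes are the flange's). Camera axes: x right, y up, looking along -z (the intrinsics and any distortion apply to the point x, -y, -z); pixel columns grow to the right and rows downward; lengths in m; the calibration is good to about 2 mm. The wrist camera is an equidistant fisheye: a pixel r from the principal point sees the ray r / f radians off the axis. A picture is of the moment at which its call begins: read the wrist's pose just before it. get_calibration takes no time and is no camera call.
- bot.hand_in(): hands the job in; it is judged then, once.
The state is a dict: "t": time; "joint_positions": joint angles; "qvel": joint speeds; "tau": joint torques, N m; "tcp_pos": TCP position; "ee_rot": TCP orientation; "wrist_force": force on the tool from outside, world axes, zero at the start; "torque": the same for the moment, N m; "grip_width": finger opening in m; "grip_force": force on a finger pad.
Only numpy, scipy, OpenCV 4.12 (cv2) and the standard library are available. Lean on these libraries where they do the work, as an engineer would, in place of code of your own. Each camera call takes 0.05 s, during which the arm holds its last target. There are 200 camera calls.

## Working session

There is one attempt and no reset: what is moved stays moved. The work goes in short steps, Python scripts to look and compute and a tool call to move; the robot and the scene stay as the last step left them, time stands still between calls to the robot, and variables do not carry over. Pictures are saved under pics/ and viewed, at most 10 in all, crops included, and the job is handed in when it is done.

Besides the shell and the picture viewer there is one more tool, called after ">>>" as name([rows], argument=value, ...), one row to a line, values as JSON. carry_out: Moves the arm, as the interface text tells. Shift numbers are shares of 4 cm and turn numbers shares of 0.12 rad, none past 1 either way. Its arguments: {"type":"object","properties":{"rows":{"type":"array","items":{"type":"array","items":{"type":"array","items":{"type":"number","minimum":-1,"maximum":1}}}},"force":{"type":"number"}},"required":["rows"]}

```bash
ls; mkdir -p pics
python3 - <<'E'
from bench import readout, viewer, bot
import cv2, numpy as np
for n in ("scene","top"):
    im=viewer.read_camera(n); cv2.imwrite(f"pics/{n}0.png",im[:,:,::-1]); c=viewer.get_calibration(n); print(n,{k:np.round(v,4).tolist() for k,v in c.items()})
print(readout.state())
E
```

```text
pics
scene {'fx': 403.0013, 'fy': 403.0013, 'cx': 320.0888, 'cy': 198.7788, 'camera_from_world': [[0.3239, 0.946, 0.0107, -0.144], [-0.7611, 0.2538, 0.5969, 0.4189], [0.562, -0.2015, 0.8022, -1.5804], [0.0, 0.0, 0.0, 1.0]]}
top {'fx': 389.5568, 'fy': 389.5568, 'cx': 320.4668, 'cy': 198.3434, 'camera_from_world': [[0.0094, -0.9998, 0.0156, -0.0498], [0.9867, 0.0118, 0.1623, -0.5989], [-0.1624, 0.0139, 0.9866, -0.8708], [0.0, 0.0, 0.0, 1.0]]}
{'t': 0.1, 'joint_positions': array([ 5.86703366e+01,  1.58453725e+01,  8.62880541e+01,  9.04503594e-04,
        7.79619678e+01, -6.93183465e+00]), 'qvel': array([ 0.02658487, -0.10229861, -0.17864747,  0.01624318, -0.07813106,
       -0.07037781]), 'tau': array([ 2.38213514e-03, -4.17696190e+01, -2.46403009e+01,  2.49126997e-04,
        5.71386088e-03, -1.06175574e-05]), 'tcp_pos': array([0.23732539, 0.52335694, 0.30311182]), 'ee_rot': array([[-9.10697854e-01,  4.13072204e-01, -8.78895458e-04],
       [ 4.13073082e-01,  9.10696782e-01, -1.41415124e-03],
       [ 2.16260697e-04, -1.65091255e-03, -9.99998614e-01]]), 'wrist_force': array([-0.88988352, -0.2963296 ,  0.71127645]), 'torque': array([-0.06554156, -0.03869902, -0.04439558]), 'grip_force': 0.0, 'grip_width': 0.08558726123636738}
```

View pics/top0.png

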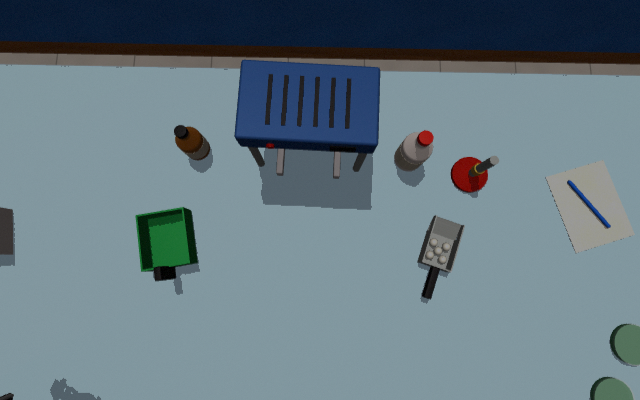

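View pics/scene0.png

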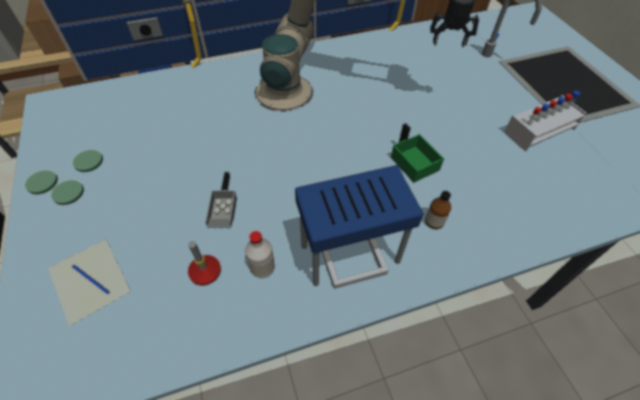

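```bash
cat > h.py <<'E'
import numpy as np, cv2
from bench import readout, viewer, bot
def ray(name,uv,z):
    c=viewer.get_calibration(name); M=c["camera_from_world"]; R=M[:3,:3]; o=-R.T@M[:3,3]
    u,v=uv; d=R.T@np.array([(u-c["cx"])/c["fx"],-(v-c["cy"])/c["fy"],-1.])
    return o+d*(z-o[2])/d[2]
def proj(name,p):
    c=viewer.get_calibration(name); M=c["camera_from_world"]; q=M[:3,:3]@np.asarray(p)+M[:3,3]
    return np.array([c["cx"]-c["fx"]*q[0]/q[2], c["cy"]+c["fy"]*q[1]/q[2]])
E
python3 - <<'E'
import cv2,numpy as np
im=cv2.imread("pics/top0.png")
a=cv2.resize(im[195:295,120:220],None,fx=4,fy=4,interpolation=cv2.INTER_CUBIC)
b=cv2.resize(im[205:305,400:500],None,fx=4,fy=4,interpolation=cv2.INTER_CUBIC)
cv2.imwrite("pics/c1.png",np.hstack([a,b]))
c=cv2.resize(im[50:200,225:425],None,fx=4,fy=4,interpolation=cv2.INTER_CUBIC)
cv2.imwrite("pics/c2.png",c)
E
```

```text
(no output)
```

View pics/c1.png

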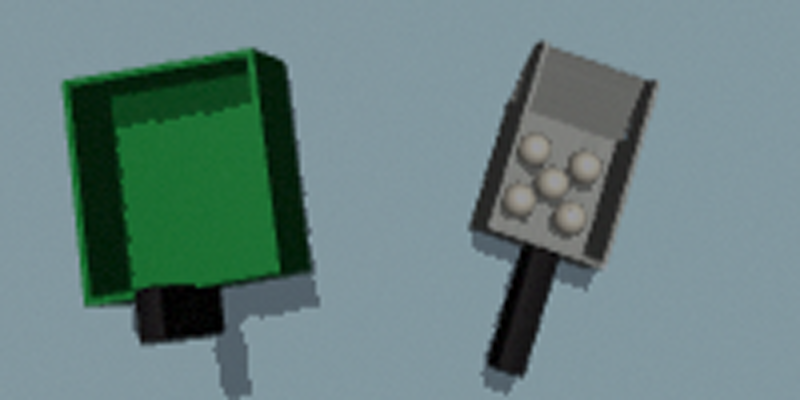

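View pics/c2.png

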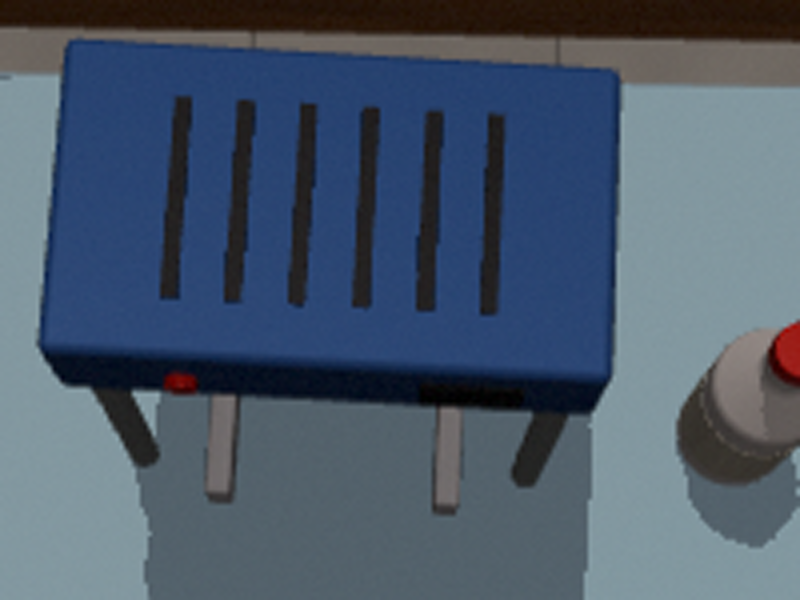

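Run:
```python
from h import *
P=lambda u,v,o,z: ray("top",(o[0]+(u+.0)/4-.4,o[1]+v/4-.4),z)
M=viewer.get_calibration("top")["camera_from_world"]; print("cam",-M[:3,:3].T@M[:3,3])
B=(120,195);S=(300,205);H=(225,50)
bk=[P(*p,B,.06) for p in((64,80),(254,50),(88,304))]; print("basket",np.round(bk,4))
c=(bk[1]+bk[2])/2; e=bk[0]-bk[2]; f=bk[0]-bk[1]; print(" c",c,"len",np.linalg.norm(e),np.linalg.norm(f),"yaw",np.degrees(np.arctan2(e[1],e[0])),np.degrees(np.arctan2(-f[0],f[1])))
for p in((140,290),(160,288),(142,343),(163,340)): print(" tab",np.round(P(*p,B,.11),4))
for p in((310,270),(286,66)): print(" bottom",np.round(P(*p,B,0),4))
for n,p,z in(("wallfrontL",(541,42),.042),("wallfrontR",(656,82),.042),("backL",(472,230),.042),("backR",(601,267),.042),("handle0",(537,250),.043),("handle1",(507,372),.043)): print(n,np.round(P(*p,S,z),4))
bl=[P(*p,S,.014) for p in((535,149),(585,166),(552,183),(519,199),(571,216))]; print("balls",np.round(bl,4),np.mean(bl,0))
h=[P(*p,H,.26) for p in((68,42),(618,70),(610,382),(42,346))]; print("hood",np.round(h,4),np.mean(h,0),"wid",np.linalg.norm(h[0]-h[1]),np.linalg.norm(h[1]-h[2]))
d=h[0]-h[1]; d2=h[3]-h[2]; print([np.degrees(np.arctan2(-q[0],q[1])) for q in(d,d2)])
r=[P(*p,H,.03) for p in((206,493),(232,496),(433,507),(458,507))]; print("rails",np.round(r,4))
```

```text
cam [ 0.44994934 -0.03057204  0.95712116]
basket [[0.5546 0.3818 0.06  ]
 [0.5733 0.2743 0.06  ]
 [0.4281 0.3576 0.06  ]]
 c [0.50072632 0.31593134 0.06      ] len 0.12881797916089993 0.10915518490867157 yaw 10.86427805698482 9.851385363531234
 tab [0.4369 0.3091 0.11  ]
 tab [0.4381 0.2986 0.11  ]
 tab [0.4093 0.3059 0.11  ]
 tab [0.411  0.2949 0.11  ]
 bottom [0.448  0.2522 0.    ]
 bottom [0.5719 0.2744 0.    ]
wallfrontL [ 0.5635 -0.3155  0.042 ]
wallfrontR [ 0.5405 -0.383   0.042 ]
backL [ 0.4529 -0.271   0.042 ]
backR [ 0.4324 -0.3455  0.042 ]
handle0 [ 0.4418 -0.3082  0.043 ]
handle1 [ 0.3728 -0.2883  0.043 ]
balls [[ 0.5018 -0.3181  0.014 ]
 [ 0.4919 -0.3481  0.014 ]
 [ 0.4815 -0.3276  0.014 ]
 [ 0.4717 -0.3073  0.014 ]
 [ 0.4619 -0.3383  0.014 ]] [ 0.48174032 -0.32789303  0.014     ]
hood [[ 0.8318  0.1135  0.26  ]
 [ 0.8221 -0.1509  0.26  ]
 [ 0.6663 -0.1448  0.26  ]
 [ 0.6799  0.1192  0.26  ]] [ 0.75004472 -0.01573525  0.26      ] wid 0.2645854652527136 0.15588966254267236
[np.float64(-2.109241510914142), np.float64(-2.942323163722926)]
rails [[ 0.6642  0.065   0.03  ]
 [ 0.6625  0.0491  0.03  ]
 [ 0.6572 -0.0733  0.03  ]
 [ 0.6574 -0.0885  0.03  ]]
```

```bash
cat >> h.py <<'E'
from scipy.spatial.transform import Rotation as Rn
import json
def pose(grip,yaw,lean,d=.054):
    """tool with x backwards along heading yaw; lean>0: fingers point ahead (body towards back). nose-down pour = lean decreasing"""
    R=Rn.from_euler('z',yaw,degrees=True)*Rn.from_euler('y',-lean,degrees=True)*Rn.from_matrix([[-1,0,0],[0,1,0],[0,0,-1]])
    R=R.as_matrix(); return np.asarray(grip)-d*R[:,2],R
def plan(p,R,g,start=None,n=None,quiet=False):
    s=readout.state(); p0,R0=start if start else (s["tcp_pos"],s["ee_rot"])
    w=Rn.from_matrix(R0.T@R).as_rotvec(); D=p-p0
    m=max(np.linalg.norm(D)/.0395,np.linalg.norm(w)/.118); n=n or int(np.ceil(m/5)*5)
    rows=[];pc,Rc=p0.copy(),R0.copy()
    for i in range(n):
        t=(i+1)/n; sh=Rc.T@(p0+D*t-pc)/.04; Rt=Rc.T@(R0@Rn.from_rotvec(w*t).as_matrix()); tw=Rn.from_matrix(Rt).as_rotvec()/.12
        r=np.round(np.r_[g,sh,tw],2); rows.append(r.tolist()); pc=pc+Rc@r[1:4]*.04; Rc=Rc@Rn.from_rotvec(r[4:]*.12).as_matrix()
    for k in range(0,n,5): print(json.dumps([rows[k:k+5]]).replace(" ","").replace("-0.0,","0,").replace("0.0,","0,"))
    return pc,Rc
E
python3 - <<'E'
from h import *
g=np.array([.4134,-.302,.032]); sx=np.array([.9455,-.3256,0])
p,R=pose(g,-19,25); 
a=plan(p-.10*R[:,2],R,1)
print("down"); plan(p,R,1,start=a); print(p,R)
E
```

```text
[[[1.0,-0.44,-0.68,0.13,-0.01,-0.15,-0.03],[1.0,-0.43,-0.69,0.14,0,-0.14,-0.03],[1.0,-0.42,-0.69,0.15,-0.01,-0.15,-0.03],[1.0,-0.43,-0.69,0.15,-0.01,-0.14,-0.03],[1.0,-0.41,-0.69,0.16,-0.01,-0.15,-0.03]]]
[[[1.0,-0.41,-0.69,0.17,0,-0.14,-0.03],[1.0,-0.41,-0.7,0.17,-0.01,-0.15,-0.04],[1.0,-0.4,-0.7,0.18,-0.01,-0.14,-0.03],[1.0,-0.39,-0.69,0.19,-0.01,-0.15,-0.03],[1.0,-0.39,-0.7,0.19,0,-0.14,-0.03]]]
[[[1.0,-0.38,-0.71,0.2,-0.01,-0.15,-0.03],[1.0,-0.38,-0.7,0.2,-0.01,-0.15,-0.03],[1.0,-0.37,-0.7,0.21,-0.01,-0.14,-0.03],[1.0,-0.36,-0.71,0.22,0,-0.15,-0.03],[1.0,-0.36,-0.71,0.22,-0.01,-0.14,-0.03]]]
[[[1.0,-0.35,-0.71,0.22,-0.01,-0.15,-0.03],[1.0,-0.34,-0.71,0.24,-0.01,-0.14,-0.03],[1.0,-0.34,-0.71,0.23,0,-0.15,-0.03],[1.0,-0.33,-0.71,0.25,-0.01,-0.14,-0.03],[1.0,-0.32,-0.72,0.25,-0.01,-0.15,-0.04]]]
[[[1.0,-0.32,-0.71,0.25,-0.01,-0.14,-0.03],[1.0,-0.31,-0.72,0.26,0,-0.15,-0.03],[1.0,-0.3,-0.72,0.26,-0.01,-0.14,-0.03],[1.0,-0.29,-0.72,0.26,-0.01,-0.15,-0.03],[1.0,-0.29,-0.72,0.28,0,-0.15,-0.03]]]
down
[[[1.0,0,0,0.5,0,0,0.0],[1.0,0,0,0.5,0,0,0.0],[1.0,0,0,0.5,0,0,0.0],[1.0,0,0,0.5,0,0,0.0],[1.0,0,0,0.5,0,0,0.0]]]
[ 0.39182196 -0.29457008  0.08094062] [[-0.85693085  0.32556815  0.39959342]
 [ 0.29506495  0.94551858 -0.13759105]
 [-0.42261826  0.         -0.90630779]]
```

>>> carry_out([
  [[1,-0.44,-0.68,0.13,-0.01,-0.15,-0.03],[1,-0.43,-0.69,0.14,0,-0.14,-0.03],[1,-0.42,-0.69,0.15,-0.01,-0.15,-0.03],[1,-0.43,-0.69,0.15,-0.01,-0.14,-0.03],[1,-0.41,-0.69,0.16,-0.01,-0.15,-0.03]],
], force=80)

```text
t: 0.52
tcp_pos: [0.2602, 0.3613, 0.2768]
ee_rot: [[-0.915, 0.396, 0.082], [0.394, 0.918, -0.032], [-0.088, 0.003, -0.996]]
wrist_force: [0.4, 0.0, 0.2]
grip_width: 0.0857
grip_force: 0.0
```

>>> carry_out([
  [[1,-0.41,-0.69,0.17,0,-0.14,-0.03],[1,-0.41,-0.7,0.17,-0.01,-0.15,-0.04],[1,-0.4,-0.7,0.18,-0.01,-0.14,-0.03],[1,-0.39,-0.69,0.19,-0.01,-0.15,-0.03],[1,-0.39,-0.7,0.19,0,-0.14,-0.03]],
])

```text
t: 0.93
tcp_pos: [0.283, 0.2007, 0.2503]
ee_rot: [[-0.912, 0.377, 0.163], [0.372, 0.926, -0.061], [-0.174, 0.005, -0.985]]
wrist_force: [0.5, -0.7, -0.2]
grip_width: 0.0855
grip_force: 0.0
```

>>> carry_out([
  [[1,-0.38,-0.71,0.2,-0.01,-0.15,-0.03],[1,-0.38,-0.7,0.2,-0.01,-0.15,-0.03],[1,-0.37,-0.7,0.21,-0.01,-0.14,-0.03],[1,-0.36,-0.71,0.22,0,-0.15,-0.03],[1,-0.36,-0.71,0.22,-0.01,-0.14,-0.03]],
])

```text
t: 1.35
tcp_pos: [0.3057, 0.0399, 0.224]
ee_rot: [[-0.9, 0.36, 0.245], [0.349, 0.933, -0.089], [-0.26, 0.006, -0.966]]
wrist_force: [0.2, -0.0, -0.4]
grip_width: 0.0858
grip_force: 0.0
```

>>> carry_out([
  [[1,-0.35,-0.71,0.22,-0.01,-0.15,-0.03],[1,-0.34,-0.71,0.24,-0.01,-0.14,-0.03],[1,-0.34,-0.71,0.23,0,-0.15,-0.03],[1,-0.33,-0.71,0.25,-0.01,-0.14,-0.03],[1,-0.32,-0.72,0.25,-0.01,-0.15,-0.04]],
])

```text
t: 1.77
tcp_pos: [0.3287, -0.1212, 0.1975]
ee_rot: [[-0.881, 0.343, 0.324], [0.324, 0.939, -0.114], [-0.344, 0.004, -0.939]]
wrist_force: [0.9, 0.1, -0.8]
grip_width: 0.0853
grip_force: 0.0
```

>>> carry_out([
  [[1,-0.32,-0.71,0.25,-0.01,-0.14,-0.03],[1,-0.31,-0.72,0.26,0,-0.15,-0.03],[1,-0.3,-0.72,0.26,-0.01,-0.14,-0.03],[1,-0.29,-0.72,0.26,-0.01,-0.15,-0.03],[1,-0.29,-0.72,0.28,0,-0.15,-0.03]],
])

```text
t: 2.18
tcp_pos: [0.3517, -0.2819, 0.1707]
ee_rot: [[-0.856, 0.327, 0.401], [0.296, 0.945, -0.137], [-0.424, 0.001, -0.906]]
wrist_force: [0.7, 0.9, -0.3]
grip_width: 0.0856
grip_force: 0.0
```

>>> carry_out([
  [[1,0,0,0.5,0,0,0],[1,0,0,0.5,0,0,0],[1,0,0,0.5,0,0,0],[1,0,0,0.5,0,0,0],[1,0,0,0.5,0,0,0]],
])

```text
t: 2.6
tcp_pos: [0.4034, -0.2902, 0.0932]
ee_rot: [[-0.865, 0.338, 0.37], [0.307, 0.941, -0.141], [-0.396, -0.008, -0.918]]
wrist_force: [0.2, -1.4, -0.8]
grip_width: 0.0855
grip_force: 0.0
```

>>> carry_out([
  [[0,0,0,0,0,0,0],[0,0,0,0,0,0,0],[0,0,0,0,0,0,0],[0,0,0,0,0,0,0],[0,0,0,0,0,0,0]],
])

```text
t: 3.02
tcp_pos: [0.403, -0.2905, 0.0952]
ee_rot: [[-0.865, 0.338, 0.372], [0.306, 0.941, -0.144], [-0.399, -0.01, -0.917]]
wrist_force: [-0.4, -0.4, 0.8]
grip_width: 0.0255
grip_force: 0.6
```

>>> carry_out([
  [[0,0,0,0,0,0,0],[0,0,0,0,0,0,0],[0,0,0,0,0,0,0],[0,0,0,0,0,0,0],[0,0,0,0,0,0,0]],
])

```text
t: 3.43
tcp_pos: [0.4036, -0.2912, 0.0958]
ee_rot: [[-0.864, 0.339, 0.373], [0.306, 0.941, -0.145], [-0.4, -0.011, -0.916]]
wrist_force: [-2.1, -0.1, 6.9]
grip_width: 0.0159
grip_force: 80.0
```

Run:
```python
from h import *
s=readout.state(); print(s["t"],s["tcp_pos"],s["grip_width"],s["grip_force"],s["wrist_force"])
im=viewer.read_camera("wrist"); cv2.imwrite("pics/w1.png",im[:,:,::-1])
```

```text
3.4333 [ 0.40357566 -0.2912371   0.09580331] 0.015949866851328234 80.01474022865295 [-2.10401377 -0.12471405  6.92923805]
```

View pics/w1.png

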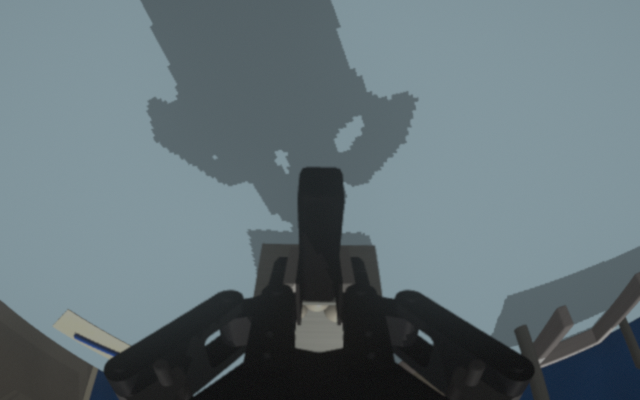

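Run:
```python
from h import *
s=readout.state(); print(s["joint_positions"])
p0,R0=s["tcp_pos"],s["ee_rot"]
# open, back off up 15mm, re-lean to 5 deg, go to grip
g=np.array([.417,-.3025,.033])
p,R=pose(g,-19,8)
a=plan(p+[0,0,.045],R,1,n=5); print("down"); plan(p,R,1,start=a,n=5); print(p)
```

```text
[ -50.55767933   16.74308626  127.35394333   37.59090055   18.75624565
 -154.90738996]
[[[1.0,-0.11,-0.03,-0.15,-0.02,0.45,-0.02],[1.0,-0.11,-0.04,-0.15,-0.03,0.46,-0.01],[1.0,-0.09,-0.03,-0.15,-0.02,0.45,-0.02],[1.0,-0.09,-0.03,-0.17,-0.02,0.45,-0.02],[1.0,-0.08,-0.03,-0.16,-0.03,0.46,-0.02]]]
down
[[[1.0,0.03,0,0.22,0,0,0.0],[1.0,0.03,0,0.23,0,0,0.0],[1.0,0.04,0,0.22,0,0,0.0],[1.0,0.03,0,0.22,0,0,0.0],[1.0,0.03,0,0.22,0,0,0.0]]]
[ 0.4098941  -0.30005324  0.08647448]
```

>>> carry_out([
  [[1,0,0,0,0,0,0],[1,0,0,0,0,0,0],[1,0,0,0,0,0,0],[1,0,0,0,0,0,0],[1,0,0,0,0,0,0]],
])

```text
t: 3.9
tcp_pos: [0.4032, -0.2899, 0.0941]
ee_rot: [[-0.865, 0.337, 0.371], [0.306, 0.941, -0.141], [-0.397, -0.008, -0.918]]
wrist_force: [-0.4, -0.1, -0.2]
grip_width: 0.0753
grip_force: 0.0
```

>>> carry_out([
  [[1,-0.11,-0.03,-0.15,-0.02,0.45,-0.02],[1,-0.11,-0.04,-0.15,-0.03,0.46,-0.01],[1,-0.09,-0.03,-0.15,-0.02,0.45,-0.02],[1,-0.09,-0.03,-0.17,-0.02,0.45,-0.02],[1,-0.08,-0.03,-0.16,-0.03,0.46,-0.02]],
])

```text
t: 4.32
tcp_pos: [0.4097, -0.2982, 0.129]
ee_rot: [[-0.936, 0.323, 0.137], [0.32, 0.946, -0.043], [-0.143, 0.003, -0.99]]
wrist_force: [0.7, -0.2, -0.8]
grip_width: 0.0852
grip_force: 0.0
```

Run:
```python
from h import *
s=readout.state(); print(s["joint_positions"],s["tcp_pos"],s["ee_rot"])
im=viewer.read_camera("top"); cv2.imwrite("pics/t1.png",cv2.resize(im[200:310,380:500,::-1],None,fx=5,fy=5))
p,R=pose([.417,-.3025,.033],-19,8)
plan(p,R,1,n=5)
```

```text
[ -46.22174773   16.92088175  113.96654159    5.89634647   42.02562628
 -121.49291179] [ 0.40969268 -0.29822482  0.12904675] [[-0.93644014  0.32313301  0.13661964]
 [ 0.32025334  0.94634772 -0.04317172]
 [-0.14323989  0.00332517 -0.98968241]]
[[[1.0,0.05,0,0.22,0,0.01,0.0],[1.0,0.04,0,0.21,0,0.02,0.01],[1.0,0.04,-0.01,0.22,0.01,0.01,0.0],[1.0,0.05,0,0.22,0,0.01,0.01],[1.0,0.04,0,0.22,0,0.02,0.0]]]
```

View pics/t1.png

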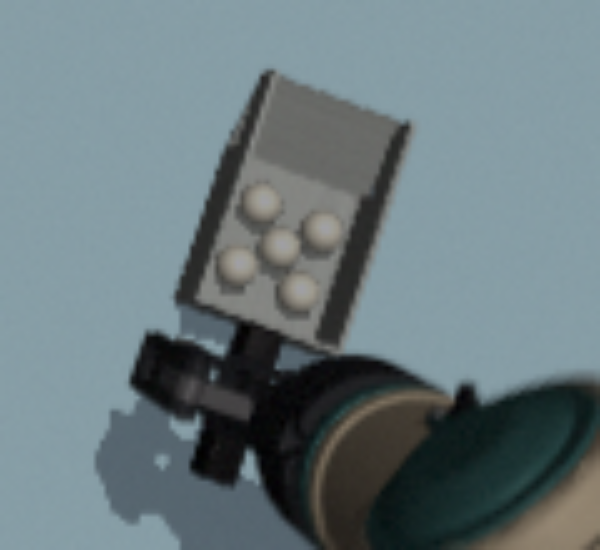

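>>> carry_out([
  [[1,0.05,0,0.22,0,0.01,0],[1,0.04,0,0.22,0,0.01,0],[1,0.04,0,0.22,0,0.01,0],[1,0.05,0,0.22,0,0.01,0],[0.5,0.04,0,0.22,0,0.02,0]],
])

```text
t: 4.78
tcp_pos: [0.4064, -0.2962, 0.0819]
ee_rot: [[-0.937, 0.324, 0.131], [0.321, 0.946, -0.039], [-0.137, 0.005, -0.991]]
wrist_force: [-0.6, 0.4, 0.3]
grip_width: 0.0754
grip_force: 0.0
```

>>> carry_out([
  [[0,0,0,0,0,0,0],[0,0,0,0,0,0,0],[0,0,0,0,0,0,0],[0,0,0,0,0,0,0],[0,0,0,0,0,0,0]],
])

```text
t: 5.2
tcp_pos: [0.408, -0.2974, 0.0844]
ee_rot: [[-0.937, 0.323, 0.134], [0.32, 0.946, -0.042], [-0.14, 0.004, -0.99]]
wrist_force: [-1.0, 2.2, 3.2]
grip_width: 0.0173
grip_force: 77.8
```

>>> carry_out([
  [[0,0,0,0,0,0,0],[0,0,0,0,0,0,0],[0,0,0,0,0,0,0],[0,0,0,0,0,0,0],[0,0,0,0,0,0,0]],
], force=100)

```text
t: 5.62
tcp_pos: [0.4079, -0.2974, 0.0844]
ee_rot: [[-0.937, 0.323, 0.134], [0.32, 0.946, -0.042], [-0.14, 0.004, -0.99]]
wrist_force: [-0.5, 1.8, 5.8]
grip_width: 0.0162
grip_force: 98.0
```

Run:
```python
from h import *
s=readout.state(); print(s["joint_positions"],s["tcp_pos"],s["wrist_force"])
p0,R0=s["tcp_pos"],s["ee_rot"]
print("lift"); a=plan(p0+[0,0,.14],R0,0,start=(p0,R0),n=10)
# grip->scoop vector; carry so the scoop is at yaw 32, lip near basket centre
yaw=30; h=np.array([np.cos(np.radians(yaw)),np.sin(np.radians(yaw)),0])
lip=np.array([.500,.314,0])-.02*h
g=lip-.145*h; g[2]=.185
p,R=pose(g,yaw,8); print("target",p,g)
# two legs to keep radius
mid,Rm=pose([.40,-.02,.185],5,8)
print("leg1"); a=plan(mid,Rm,0,start=a); print("leg2"); a=plan(p,R,0,start=a)
```

```text
[ -46.26377676   20.71771666  117.05060035    6.71169062   35.34658397
 -122.64286085] [ 0.40794865 -0.29742093  0.08437012] [-0.51690207  1.84881677  5.75148396]
lift
[[[0,-0.05,0,-0.35,0,0,0.0],[0,-0.05,0,-0.34,0,0,0.0],[0,-0.05,0,-0.35,0,0,0.0],[0,-0.05,0,-0.35,0,0,0.0],[0,-0.05,0.01,-0.34,0,0,0.0]]]
[[[0,-0.04,0,-0.35,0,0,0.0],[0,-0.05,0,-0.35,0,0,0.0],[0,-0.05,0,-0.34,0,0,0.0],[0,-0.05,0,-0.35,0,0,0.0],[0,-0.05,0,-0.35,0,0,0.0]]]
target [0.35059733 0.22774233 0.23847448] [0.35710581 0.2315     0.185     ]
leg1
[[[0,0.25,0.64,-0.07,-0.05,0,-0.34],[0,0.23,0.66,-0.06,-0.04,0,-0.35],[0,0.2,0.66,-0.07,-0.05,0,-0.34],[0,0.17,0.67,-0.05,-0.04,0.01,-0.35],[0,0.14,0.67,-0.06,-0.05,0,-0.34]]]
[[[0,0.12,0.69,-0.05,-0.04,0,-0.34],[0,0.09,0.68,-0.04,-0.05,0,-0.35],[0,0.06,0.69,-0.05,-0.04,0,-0.34],[0,0.03,0.7,-0.04,-0.05,0,-0.34],[0,0,0.69,-0.03,-0.05,0,-0.35]]]
leg2
[[[0,0.05,0.63,-0.01,-0.05,0,-0.36],[0,0.02,0.63,0,-0.05,0,-0.36],[0,0,0.63,0,-0.05,0,-0.36],[0,-0.03,0.63,0.01,-0.05,0,-0.36],[0,-0.06,0.62,0,-0.05,0,-0.36]]]
[[[0,-0.09,0.63,0.02,-0.05,0,-0.36],[0,-0.11,0.61,0.01,-0.05,0,-0.36],[0,-0.14,0.62,0.02,-0.05,0,-0.36],[0,-0.17,0.6,0.02,-0.05,0,-0.36],[0,-0.19,0.6,0.03,-0.05,0,-0.36]]]
```

>>> carry_out([
  [[0,-0.03,0,-0.2,0,0,0],[0,-0.05,0,-0.35,0,0,0],[0,-0.05,0,-0.4,0,0,0],[0,-0.05,0,-0.4,0,0,0],[0,-0.05,0,-0.4,0,0,0]],
])

```text
t: 6.03
tcp_pos: [0.4062, -0.2968, 0.1546]
ee_rot: [[-0.937, 0.323, 0.131], [0.321, 0.946, -0.04], [-0.137, 0.005, -0.991]]
wrist_force: [-1.0, -0.4, -3.7]
grip_width: 0.0164
grip_force: 97.9
```

>>> carry_out([
  [[0,-0.05,0,-0.4,0,0,0],[0,-0.05,0,-0.4,0,0,0],[0,-0.05,0,-0.4,0,0,0],[0,-0.05,0,-0.3,0,0,0],[0,-0.05,0,-0.2,0,0,0]],
])

```text
t: 6.45
tcp_pos: [0.407, -0.2976, 0.2241]
ee_rot: [[-0.937, 0.323, 0.133], [0.32, 0.946, -0.042], [-0.139, 0.003, -0.99]]
wrist_force: [-0.3, -0.5, -3.6]
grip_width: 0.0164
grip_force: 97.8
```

>>> carry_out([
  [[0,0.15,0.35,-0.04,-0.03,0,-0.2],[0,0.23,0.66,-0.06,-0.04,0,-0.35],[0,0.2,0.66,-0.07,-0.05,0,-0.34],[0,0.17,0.67,-0.05,-0.04,0.01,-0.35],[0,0.14,0.67,-0.06,-0.05,0,-0.34]],
])

```text
t: 6.87
tcp_pos: [0.4002, -0.1692, 0.2284]
ee_rot: [[-0.982, 0.135, 0.134], [0.134, 0.991, -0.014], [-0.135, 0.004, -0.991]]
wrist_force: [0.3, -1.0, -3.3]
grip_width: 0.0168
grip_force: 98.0
```

>>> carry_out([
  [[0,0.12,0.69,-0.05,-0.04,0,-0.34],[0,0.09,0.68,-0.04,-0.05,0,-0.35],[0,0.06,0.69,-0.05,-0.04,0,-0.34],[0,0.03,0.7,-0.04,-0.05,0,-0.34],[0,0,0.69,-0.03,-0.05,0,-0.35]],
])

```text
t: 7.28
tcp_pos: [0.3944, -0.0308, 0.2356]
ee_rot: [[-0.988, -0.073, 0.135], [-0.072, 0.997, 0.012], [-0.136, 0.003, -0.991]]
wrist_force: [0.8, 0.4, -2.4]
grip_width: 0.0166
grip_force: 98.0
```

Run:
```python
from h import *
s=readout.state(); print(s["t"],s["joint_positions"],s["tcp_pos"],s["grip_force"])
p0,R0=s["tcp_pos"],s["ee_rot"]
yaw=30; h=np.array([np.cos(np.radians(yaw)),np.sin(np.radians(yaw)),0])
g=np.array([.500,.314,0])-.02*h-.145*h; g[2]=.185
p,R=pose(g,yaw,8)
plan(p,R,0,n=15)
im=viewer.read_camera("top"); cv2.imwrite("pics/t2.png",im[:,:,::-1])
```

```text
7.2833 [-1.67689119e+01 -2.83164218e-02  1.16495732e+02  3.51272989e+00
  5.63352271e+01 -1.12713886e+02] [ 0.3943893  -0.03081094  0.23555966] 97.98291206359863
[[[0,0.04,0.44,-0.01,-0.03,0,-0.25],[0,0.03,0.43,-0.01,-0.04,0,-0.25],[0,0.01,0.44,0,-0.03,0,-0.24],[0,0,0.44,-0.01,-0.03,-0.01,-0.25],[0,-0.01,0.43,0,-0.03,0,-0.25]]]
[[[0,-0.02,0.44,0,-0.04,0,-0.25],[0,-0.04,0.43,0,-0.03,0,-0.25],[0,-0.05,0.44,0,-0.03,0,-0.24],[0,-0.06,0.43,0.01,-0.04,0,-0.25],[0,-0.08,0.43,0,-0.03,-0.01,-0.25]]]
[[[0,-0.09,0.43,0.01,-0.03,0,-0.25],[0,-0.1,0.42,0.01,-0.04,0,-0.25],[0,-0.12,0.43,0.01,-0.03,0,-0.24],[0,-0.12,0.41,0.02,-0.03,0,-0.25],[0,-0.14,0.42,0.01,-0.04,0,-0.25]]]
```

View pics/t2.png

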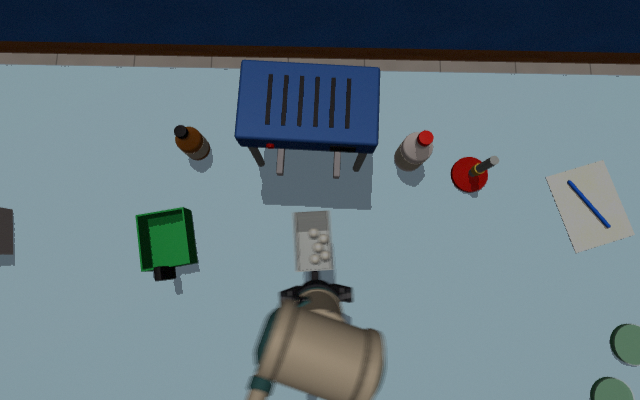

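>>> carry_out([
  [[0,0.04,0.44,-0.01,-0.03,0,-0.25],[0,0.03,0.43,-0.01,-0.04,0,-0.25],[0,0.01,0.44,0,-0.03,0,-0.24],[0,0,0.44,-0.01,-0.03,0,-0.25],[0,-0.01,0.43,0,-0.03,0,-0.25]],
])

```text
t: 7.75
tcp_pos: [0.3802, 0.0543, 0.2364]
ee_rot: [[-0.966, -0.221, 0.132], [-0.219, 0.975, 0.031], [-0.136, 0.001, -0.991]]
wrist_force: [0.4, 0.2, -2.6]
grip_width: 0.0165
grip_force: 98.4
```

>>> carry_out([
  [[0,-0.02,0.44,0,-0.04,0,-0.25],[0,-0.04,0.43,0,-0.03,0,-0.25],[0,-0.05,0.44,0,-0.03,0,-0.24],[0,-0.06,0.43,0.01,-0.04,0,-0.25],[0,-0.08,0.43,0,-0.03,0,-0.25]],
])

```text
t: 8.17
tcp_pos: [0.3656, 0.1402, 0.2372]
ee_rot: [[-0.923, -0.364, 0.126], [-0.361, 0.931, 0.049], [-0.135, -0.0, -0.991]]
wrist_force: [0.5, -1.6, -3.6]
grip_width: 0.0165
grip_force: 98.4
```

>>> carry_out([
  [[0,-0.09,0.43,0.01,-0.03,0,-0.25],[0,-0.1,0.42,0.01,-0.04,0,-0.25],[0,-0.12,0.43,0.01,-0.03,0,-0.24],[0,-0.12,0.41,0.02,-0.03,0,-0.25],[0,-0.1,0.3,0.01,-0.04,0,-0.2]],
])

```text
t: 8.58
tcp_pos: [0.3521, 0.2216, 0.2377]
ee_rot: [[-0.861, -0.495, 0.117], [-0.49, 0.869, 0.068], [-0.135, 0.001, -0.991]]
wrist_force: [0.2, 0.6, -2.5]
grip_width: 0.0165
grip_force: 98.4
```

Run:
```python
from h import *
s=readout.state(); print(s["t"],s["joint_positions"],s["tcp_pos"],s["grip_force"])
p0,R0=s["tcp_pos"],s["ee_rot"]
hd=-R0[:,0]; yaw=np.degrees(np.arctan2(hd[1],hd[0])); print("yaw",yaw,"grip",p0+.054*R0[:,2])
h=np.array([np.cos(np.radians(yaw)),np.sin(np.radians(yaw)),0])
B=np.array([.500,.314,0])
def pour(th,liph,off):   # scoop nose-down th deg, lip position
    lip=B+off*h; lip[2]=liph
    a=np.radians(th); v=np.cos(a)*h-np.sin(a)*np.array([0,0,1]); w=np.cos(a)*np.array([0,0,1])+np.sin(a)*h
    g=lip-.149*v+.007*w
    # tool lean in hand: 8 deg minus th
    return pose(g,yaw,7.7-th)
st=None
for th,z,off,n in((20,.13,-.02,10),(32,.095,-.02,5),(56,.085,-.015,20)):
    p,R=pour(th,z,off); print(th,p); st=plan(p,R,0,start=st,n=n)
```

```text
8.5833 [ 21.81100305   1.67031129 114.39955118   1.31399819  56.22986006
 -98.50895627] [0.35206166 0.22163751 0.23770767] 98.44926595687866
yaw 29.66082143121655 grip [0.35840158 0.22528345 0.18420521]
20 [0.3730292  0.24169216 0.24029931]
[[[0,-0.07,0.02,0,0,0.29,0.0],[0,-0.07,0.02,0,0,0.29,0.0],[0,-0.07,0.01,0,0,0.3,0.0],[0,-0.07,0.02,0,0,0.29,0.0],[0,-0.07,0.02,-0.01,0,0.29,0.0]]]
[[[0,-0.07,0.02,-0.01,0,0.29,0.0],[0,-0.07,0.01,-0.01,0,0.29,0.0],[0,-0.07,0.02,-0.01,0,0.3,0.0],[0,-0.07,0.02,-0.02,0,0.29,0.0],[0,-0.07,0.02,-0.02,0,0.29,0.0]]]
32 [0.39535171 0.25440447 0.22911008]
[[[0,-0.14,0,0.03,0,0.35,0.0],[0,-0.14,0,0.02,0,0.35,0.0],[0,-0.13,0,0.01,0,0.35,0.0],[0,-0.14,0,0.01,0,0.35,0.0],[0,-0.14,0,0.01,0,0.35,0.0]]]
56 [0.45464148 0.28816905 0.24836339]
[[[0,-0.07,0,-0.06,0,0.17,0.0],[0,-0.06,0,-0.06,0,0.18,0.0],[0,-0.07,0,-0.06,0,0.17,0.0],[0,-0.06,0,-0.06,0,0.18,0.0],[0,-0.07,0,-0.06,0,0.17,0.0]]]
[[[0,-0.06,0,-0.06,0,0.18,0.0],[0,-0.06,0,-0.07,0,0.17,0.0],[0,-0.06,0,-0.07,0,0.17,0.0],[0,-0.06,0,-0.06,0,0.18,0.0],[0,-0.05,0,-0.07,0,0.17,0.0]]]
[[[0,-0.06,0,-0.07,0,0.18,0.0],[0,-0.05,0,-0.07,0,0.17,0.0],[0,-0.05,0,-0.08,0,0.18,0.0],[0,-0.05,0,-0.07,0,0.17,0.0],[0,-0.05,0,-0.07,0,0.18,0.0]]]
[[[0,-0.05,0,-0.08,0,0.17,0.0],[0,-0.04,0,-0.07,0,0.17,0.0],[0,-0.05,0,-0.08,0,0.18,0.0],[0,-0.04,0,-0.08,0,0.17,0.0],[0,-0.04,0,-0.08,0,0.18,0.0]]]
```

```bash
cat >> h.py <<'E'
B=np.array([.500,.314,0])
def pour(th,liph,off,yaw=29.7):
    h=np.array([np.cos(np.radians(yaw)),np.sin(np.radians(yaw)),0])
    lip=B+off*h; lip[2]=liph
    a=np.radians(th); v=np.cos(a)*h-np.sin(a)*np.array([0,0,1]); w=np.cos(a)*np.array([0,0,1])+np.sin(a)*h
    return pose(lip-.149*v+.007*w,yaw,7.7-th)
E
python3 - <<'E'
from h import *
st=None
for th,z,off,n in((22,.135,-.01,10),(32,.12,-.01,5),(58,.105,-.01,15)):
    p,R=pour(th,z,off); print(th,p); st=plan(p,R,0,start=st,n=n)
E
```

```text
22 [0.38517543 0.24850522 0.24963352]
[[[0,-0.11,0.02,-0.02,0,0.32,-0.0],[0,-0.11,0.01,-0.01,0,0.32,-0.0],[0,-0.1,0.02,-0.03,0,0.32,-0.0],[0,-0.11,0.02,-0.03,0,0.32,-0.0],[0,-0.1,0.02,-0.03,0,0.33,-0.0]]]
[[[0,-0.11,0.01,-0.03,0,0.32,-0.0],[0,-0.1,0.02,-0.04,0,0.32,-0.0],[0,-0.1,0.02,-0.05,0,0.32,-0.0],[0,-0.1,0.02,-0.04,0.01,0.32,-0.0],[0,-0.09,0.01,-0.05,0,0.32,-0.0]]]
32 [0.4040788  0.25928751 0.25411008]
[[[0,-0.1,0,-0.05,0,0.29,-0.0],[0,-0.1,0,-0.05,0,0.29,-0.0],[0,-0.1,0,-0.06,0,0.29,-0.0],[0,-0.09,0,-0.06,0,0.3,-0.0],[0,-0.09,0,-0.06,0,0.29,-0.0]]]
58 [0.46397433 0.29345132 0.26956206]
[[[0,-0.09,0,-0.07,0,0.25,-0.0],[0,-0.1,0,-0.07,0,0.25,-0.0],[0,-0.09,0,-0.08,0,0.26,-0.0],[0,-0.08,0,-0.08,0,0.25,-0.0],[0,-0.09,0,-0.08,0,0.25,-0.0]]]
[[[0,-0.08,0,-0.09,0,0.25,-0.0],[0,-0.08,0,-0.08,0,0.25,-0.0],[0,-0.08,0,-0.09,0,0.25,-0.0],[0,-0.07,0,-0.09,0,0.26,-0.0],[0,-0.08,0,-0.1,0,0.25,-0.0]]]
[[[0,-0.06,0,-0.09,0,0.25,-0.0],[0,-0.07,0,-0.1,0,0.25,-0.0],[0,-0.06,0,-0.1,0,0.25,-0.01],[0,-0.06,0,-0.1,0,0.26,0.0],[0,-0.06,0,-0.11,0,0.25,0.0]]]
```

>>> carry_out([
  [[0,-0.11,0.02,-0.02,0,0.32,0],[0,-0.11,0.01,-0.01,0,0.32,0],[0,-0.1,0.02,-0.03,0,0.32,0],[0,-0.11,0.02,-0.03,0,0.32,0],[0,-0.1,0.02,-0.03,0,0.33,0]],
])

```text
t: 9.0
tcp_pos: [0.3693, 0.2342, 0.2441]
ee_rot: [[-0.868, -0.493, -0.051], [-0.492, 0.87, -0.029], [0.058, 0.0, -0.998]]
wrist_force: [-0.5, -0.6, -3.0]
grip_width: 0.0163
grip_force: 98.4
```

>>> carry_out([
  [[0,-0.11,0.01,-0.03,0,0.32,0],[0,-0.1,0.02,-0.04,0,0.32,0],[0,-0.1,0.02,-0.05,0,0.32,0],[0,-0.1,0.02,-0.04,0.01,0.32,0],[0,-0.09,0.01,-0.05,0,0.32,0]],
])

```text
t: 9.42
tcp_pos: [0.3863, 0.2474, 0.2499]
ee_rot: [[-0.843, -0.493, -0.214], [-0.478, 0.87, -0.123], [0.247, -0.001, -0.969]]
wrist_force: [0.4, 0.3, -2.5]
grip_width: 0.0165
grip_force: 98.5
```

>>> carry_out([
  [[0,-0.1,0,-0.05,0,0.29,0],[0,-0.1,0,-0.05,0,0.29,0],[0,-0.1,0,-0.06,0,0.29,0],[0,-0.09,0,-0.06,0,0.3,0],[0,-0.09,0,-0.06,0,0.29,0]],
])

```text
t: 9.83
tcp_pos: [0.4056, 0.2582, 0.2546]
ee_rot: [[-0.793, -0.493, -0.358], [-0.449, 0.87, -0.204], [0.412, -0.001, -0.911]]
wrist_force: [-0.7, -0.4, -3.0]
grip_width: 0.0161
grip_force: 98.4
```

Run:
```python
from h import *
s=readout.state(); print(s["t"],s["joint_positions"],s["tcp_pos"],s["wrist_force"])
im=viewer.read_camera("top"); cv2.imwrite("pics/t3.png",cv2.resize(im[170:320,110:310,::-1],None,fx=4,fy=4))
```

```text
9.8333 [ 25.29247739  20.82729108  89.77881203  -1.80857771  93.63019964
 -93.97102201] [0.4055687  0.25823565 0.25457876] [-0.67177176 -0.40485034 -3.01367837]
```

View pics/t3.png

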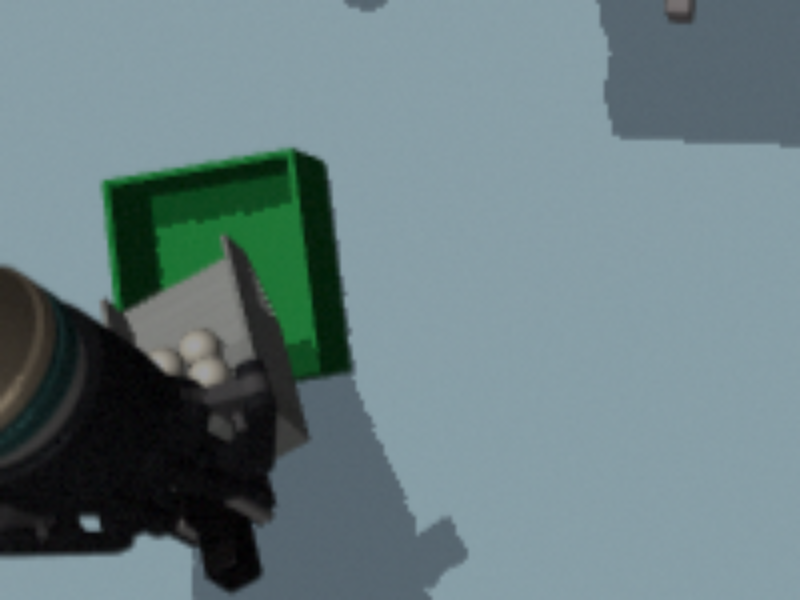

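Run:
```python
from h import *
R=Rn.from_euler('z',10.4,degrees=True).as_matrix()
for uv in((135.8,245.1),(166.7,229.6)):
    p=ray("top",uv,.132); print(p, R.T@(p-[.5,.314,0]))
bk=[ray("top",(110+u/4-.4,170+v/4-.4),.06) for u,v in((104,182),(293,150))]; print(bk)
s=readout.state(); g=s["tcp_pos"]+.054*s["ee_rot"][:,2]; print(g)
```

```text
[0.48214664 0.34282198 0.132     ] [-0.01235714  0.03157135  0.132     ]
[0.51521071 0.28100472 0.132     ] [ 0.00900454 -0.03519904  0.132     ]
[array([0.55348628, 0.38174479, 0.06      ]), array([0.57331205, 0.27487351, 0.06      ])]
[0.38773319 0.24788495 0.20459088]
```

>>> carry_out([
  [[0,-0.09,0,-0.07,0,0.25,0],[0,-0.1,0,-0.07,0,0.25,0],[0,-0.09,0,-0.08,0,0.26,0],[0,-0.08,0,-0.08,0,0.25,0],[0,-0.09,0,-0.08,0,0.25,0]],
])

```text
t: 10.3
tcp_pos: [0.4257, 0.2695, 0.26]
ee_rot: [[-0.731, -0.493, -0.472], [-0.414, 0.87, -0.268], [0.543, -0.001, -0.84]]
wrist_force: [-0.2, -0.3, -3.0]
grip_width: 0.0167
grip_force: 98.5
```

>>> carry_out([
  [[0,-0.08,0,-0.09,0,0.25,0],[0,-0.08,0,-0.08,0,0.25,0],[0,-0.08,0,-0.09,0,0.25,0],[0,-0.07,0,-0.09,0,0.26,0],[0,-0.08,0,-0.1,0,0.25,0]],
])

```text
t: 10.72
tcp_pos: [0.4461, 0.2811, 0.2652]
ee_rot: [[-0.652, -0.493, -0.576], [-0.369, 0.87, -0.327], [0.663, -0.001, -0.749]]
wrist_force: [-0.8, 0.2, -2.0]
grip_width: 0.0163
grip_force: 98.6
```

>>> carry_out([
  [[0,-0.06,0,-0.09,0,0.25,0],[0,-0.07,0,-0.1,0,0.25,0],[0,-0.06,0,-0.1,0,0.25,0],[0,-0.06,0,-0.1,0,0.26,0],[0,-0.06,0,-0.11,0,0.25,0]],
])

```text
t: 11.13
tcp_pos: [0.4662, 0.2924, 0.2704]
ee_rot: [[-0.558, -0.493, -0.667], [-0.315, 0.87, -0.379], [0.768, -0.001, -0.641]]
wrist_force: [0.2, -0.1, -1.9]
grip_width: 0.0165
grip_force: 98.6
```

>>> carry_out([
  [[0,0,0,0,0,0,0],[0,0,0,0,0,0,0],[0,0,0,0,0,0,0],[0,0,0,0,0,0,0],[0,0,0,0,0,0,0]],
])

```text
t: 11.55
tcp_pos: [0.4659, 0.292, 0.2716]
ee_rot: [[-0.559, -0.493, -0.667], [-0.315, 0.87, -0.379], [0.767, -0.002, -0.642]]
wrist_force: [0.1, -0.2, -3.2]
grip_width: 0.0168
grip_force: 98.7
```

Run:
```python
from h import *
s=readout.state(); print(s["t"],s["joint_positions"],s["tcp_pos"],s["wrist_force"])
p,R=pour(0,.19,-.05); st=plan(p+[-.04,-.05,0],R,0,n=15)
# then carry back to original spot above scoop place
m,Rm=pose([.41,-.02,.185],5,7.7); st=plan(m,Rm,0,start=st,n=10)
q=np.array([.40795,-.29742,.08437]);Rq=pose([0,0,0],-18.8,7.9)[1]
st=plan(q+[0,0,.06],Rq,0,start=st,n=10)
```

```text
11.55 [ 26.21552386  37.53781405  68.91666222  -3.11320176 123.52665612
 -93.77232778] [0.46588595 0.29202764 0.27155823] [ 0.10162985 -0.17607645 -3.22621122]
[[[0,0.21,-0.04,0.31,0,-0.56,-0.0],[0,0.24,-0.03,0.3,0,-0.56,-0.0],[0,0.25,-0.04,0.27,0,-0.56,-0.01],[0,0.27,-0.04,0.27,0,-0.56,0.0],[0,0.29,-0.03,0.24,0,-0.56,0.0]]]
[[[0,0.31,-0.04,0.22,0,-0.56,-0.0],[0,0.31,-0.04,0.2,0,-0.56,-0.0],[0,0.34,-0.03,0.18,0,-0.56,-0.01],[0,0.34,-0.04,0.16,0,-0.56,0.0],[0,0.35,-0.04,0.13,0,-0.56,0.0]]]
[[[0,0.36,-0.03,0.11,0,-0.56,-0.0],[0,0.37,-0.04,0.09,0,-0.56,-0.0],[0,0.37,-0.03,0.06,0,-0.56,-0.01],[0,0.38,-0.04,0.03,0,-0.56,0.0],[0,0.37,-0.03,0.01,0,-0.56,0.0]]]
[[[0,-0.03,-0.55,0.04,0.05,0,0.36],[0,-0.06,-0.54,0.03,0.05,0,0.35],[0,-0.08,-0.55,0.05,0.04,0,0.36],[0,-0.11,-0.53,0.04,0.05,0,0.35],[0,-0.12,-0.54,0.05,0.05,0,0.36]]]
[[[0,-0.15,-0.52,0.05,0.05,0,0.36],[0,-0.17,-0.52,0.05,0.04,0,0.35],[0,-0.2,-0.51,0.06,0.05,0,0.36],[0,-0.21,-0.51,0.06,0.05,0,0.36],[0,-0.24,-0.49,0.06,0.05,0,0.35]]]
[[[0,0.08,-0.69,0.23,0.05,0,0.34],[0,0.05,-0.69,0.23,0.04,-0.01,0.35],[0,0.02,-0.69,0.23,0.05,0,0.34],[0,-0.01,-0.69,0.24,0.05,0,0.34],[0,-0.03,-0.69,0.24,0.04,0,0.35]]]
[[[0,-0.06,-0.69,0.25,0.05,-0.01,0.34],[0,-0.09,-0.68,0.25,0.05,0,0.34],[0,-0.12,-0.67,0.26,0.04,0,0.34],[0,-0.15,-0.67,0.25,0.05,-0.01,0.35],[0,-0.17,-0.66,0.27,0.05,0,0.34]]]
```

>>> carry_out([
  [[0,0.21,-0.04,0.31,0,-0.56,0],[0,0.24,-0.03,0.3,0,-0.56,0],[0,0.25,-0.04,0.27,0,-0.56,0],[0,0.27,-0.04,0.27,0,-0.56,0],[0,0.29,-0.03,0.24,0,-0.56,0]],
])

```text
t: 11.97
tcp_pos: [0.4035, 0.2483, 0.2644]
ee_rot: [[-0.749, -0.493, -0.443], [-0.423, 0.87, -0.253], [0.51, -0.002, -0.86]]
wrist_force: [-0.7, -0.4, -2.5]
grip_width: 0.0171
grip_force: 98.6
```

>>> carry_out([
  [[0,0.31,-0.04,0.22,0,-0.56,0],[0,0.31,-0.04,0.2,0,-0.56,0],[0,0.34,-0.03,0.18,0,-0.56,0],[0,0.34,-0.04,0.16,0,-0.56,0],[0,0.35,-0.04,0.13,0,-0.56,0]],
])

```text
t: 12.38
tcp_pos: [0.3414, 0.2045, 0.2577]
ee_rot: [[-0.853, -0.493, -0.172], [-0.483, 0.87, -0.1], [0.199, -0.002, -0.98]]
wrist_force: [0.1, -1.2, -2.2]
grip_width: 0.0164
grip_force: 98.6
```

>>> carry_out([
  [[0,0.36,-0.03,0.11,0,-0.56,0],[0,0.37,-0.04,0.09,0,-0.56,0],[0,0.37,-0.03,0.06,0,-0.56,0],[0,0.38,-0.04,0.03,0,-0.56,0],[0,0.37,-0.03,0.01,0,-0.56,0]],
])

```text
t: 12.8
tcp_pos: [0.2789, 0.1616, 0.2504]
ee_rot: [[-0.862, -0.493, 0.118], [-0.489, 0.87, 0.065], [-0.134, -0.002, -0.991]]
wrist_force: [0.1, 0.2, -2.2]
grip_width: 0.0165
grip_force: 98.6
```

Run:
```python
from h import *
s=readout.state(); print(s["t"],s["tcp_pos"])
im=viewer.read_camera("top"); cv2.imwrite("pics/t4.png",cv2.resize(im[170:320,110:310,::-1],None,fx=4,fy=4))
m,Rm=pose([.41,-.02,.185],5,7.7); st=plan(m,Rm,0,n=10)
q=np.array([.40795,-.29742,.08437]);Rq=pose([0,0,0],-18.8,7.9)[1]
st=plan(q+[0,0,.06],Rq,0,start=st,n=10)
```

```text
12.8 [0.27886757 0.16162985 0.25036932]
[[[0,-0.06,-0.55,0.03,0.05,0,0.35],[0,-0.07,-0.55,0.04,0.04,-0.01,0.36],[0,-0.11,-0.54,0.04,0.05,0,0.35],[0,-0.12,-0.54,0.04,0.04,0,0.36],[0,-0.15,-0.54,0.05,0.05,-0.01,0.35]]]
[[[0,-0.17,-0.52,0.05,0.05,0,0.36],[0,-0.19,-0.52,0.05,0.04,0,0.35],[0,-0.21,-0.51,0.06,0.05,-0.01,0.35],[0,-0.24,-0.5,0.05,0.05,0,0.36],[0,-0.26,-0.49,0.07,0.04,0,0.35]]]
[[[0,0.08,-0.69,0.23,0.05,0,0.34],[0,0.05,-0.69,0.23,0.04,-0.01,0.35],[0,0.02,-0.69,0.23,0.05,0,0.34],[0,0,-0.7,0.24,0.05,0,0.34],[0,-0.04,-0.68,0.24,0.05,-0.01,0.35]]]
[[[0,-0.06,-0.69,0.25,0.04,0,0.34],[0,-0.09,-0.68,0.25,0.05,0,0.34],[0,-0.12,-0.68,0.25,0.05,0,0.35],[0,-0.15,-0.66,0.26,0.04,-0.01,0.34],[0,-0.17,-0.66,0.26,0.05,0,0.34]]]
```

View pics/t4.png

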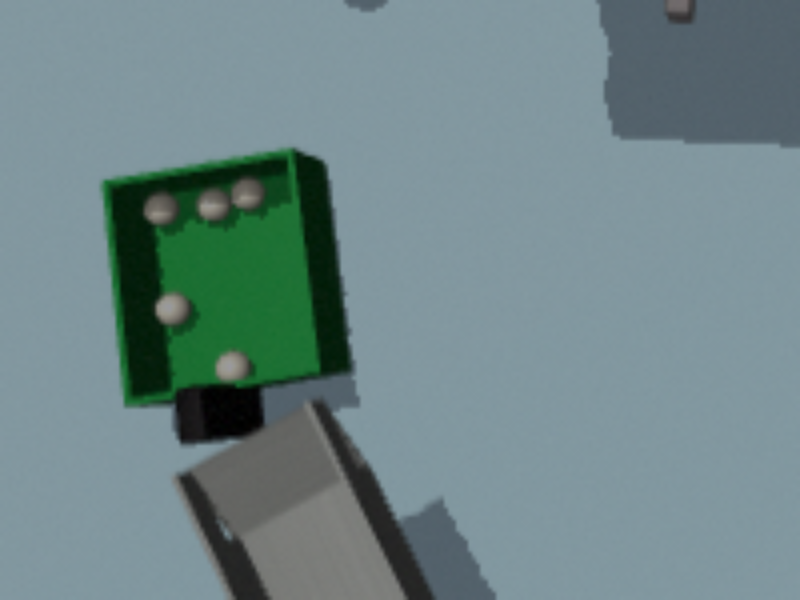

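>>> carry_out([
  [[0,-0.06,-0.55,0.03,0.05,0,0.35],[0,-0.07,-0.55,0.04,0.04,0,0.36],[0,-0.11,-0.54,0.04,0.05,0,0.35],[0,-0.12,-0.54,0.04,0.04,0,0.36],[0,-0.15,-0.54,0.05,0.05,0,0.35]],
])

```text
t: 13.27
tcp_pos: [0.3452, 0.0713, 0.2456]
ee_rot: [[-0.947, -0.294, 0.126], [-0.292, 0.956, 0.038], [-0.131, -0.0, -0.991]]
wrist_force: [0.7, 0.5, -1.7]
grip_width: 0.0166
grip_force: 98.8
```

>>> carry_out([
  [[0,-0.17,-0.52,0.05,0.05,0,0.36],[0,-0.19,-0.52,0.05,0.04,0,0.35],[0,-0.21,-0.51,0.06,0.05,0,0.35],[0,-0.24,-0.5,0.05,0.05,0,0.36],[0,-0.26,-0.49,0.07,0.04,0,0.35]],
])

```text
t: 13.68
tcp_pos: [0.41, -0.0187, 0.2401]
ee_rot: [[-0.988, -0.084, 0.13], [-0.083, 0.996, 0.012], [-0.131, 0.001, -0.991]]
wrist_force: [1.1, -0.5, -2.0]
grip_width: 0.0166
grip_force: 98.7
```

>>> carry_out([
  [[0,0.08,-0.69,0.23,0.05,0,0.34],[0,0.05,-0.69,0.23,0.04,0,0.35],[0,0.02,-0.69,0.23,0.05,0,0.34],[0,0,-0.7,0.24,0.05,0,0.34],[0,-0.04,-0.68,0.24,0.05,0,0.35]],
])

```text
t: 14.1
tcp_pos: [0.4119, -0.157, 0.1927]
ee_rot: [[-0.984, 0.123, 0.13], [0.122, 0.992, -0.016], [-0.131, -0.0, -0.991]]
wrist_force: [0.6, -0.4, -2.2]
grip_width: 0.0166
grip_force: 98.7
```

>>> carry_out([
  [[0,-0.06,-0.69,0.25,0.04,0,0.34],[0,-0.09,-0.68,0.25,0.05,0,0.34],[0,-0.12,-0.68,0.25,0.05,0,0.35],[0,-0.15,-0.66,0.26,0.04,0,0.34],[0,-0.17,-0.66,0.26,0.05,0,0.34]],
])

```text
t: 14.52
tcp_pos: [0.4144, -0.2954, 0.1455]
ee_rot: [[-0.938, 0.325, 0.124], [0.322, 0.946, -0.043], [-0.131, 0.0, -0.991]]
wrist_force: [1.3, 0.3, -1.5]
grip_width: 0.0167
grip_force: 98.7
```

Run:
```python
from h import *
s=readout.state(); print(s["t"],s["tcp_pos"],s["wrist_force"],s["joint_positions"])
q=np.array([.40795,-.29742,.0845]);Rq=pose([0,0,0],-18.8,7.9)[1]
st=plan(q,Rq,0,n=10)
```

```text
14.5167 [ 0.41438396 -0.29544761  0.14553987] [ 1.25537604  0.34625202 -1.54940648] [ -45.25891102   15.95262272  112.14117488    4.69604387   45.23679102
 -119.41339844]
[[[0,0.03,-0.01,0.15,0,-0.01,-0.0],[0,0.04,-0.01,0.15,0,0,-0.0],[0,0.03,-0.01,0.15,0,-0.01,-0.01],[0,0.03,-0.01,0.15,0,0,0.0],[0,0.04,-0.01,0.15,0,-0.01,-0.0]]]
[[[0,0.03,-0.01,0.15,0,0,-0.0],[0,0.04,-0.01,0.15,0,-0.01,-0.01],[0,0.03,-0.01,0.15,0,0,0.0],[0,0.04,-0.01,0.14,0,-0.01,-0.0],[0,0.03,-0.01,0.15,0,0,-0.0]]]
```

>>> carry_out([
  [[0,0.03,-0.01,0.15,0,-0.01,0],[0,0.04,-0.01,0.15,0,0,0],[0,0.03,-0.01,0.15,0,-0.01,0],[0,0.03,-0.01,0.15,0,0,0],[0,0.04,-0.01,0.15,0,-0.01,0]],
])

```text
t: 14.93
tcp_pos: [0.4116, -0.2945, 0.115]
ee_rot: [[-0.938, 0.322, 0.129], [0.319, 0.947, -0.044], [-0.136, -0.001, -0.991]]
wrist_force: [-0.0, 0.3, -2.2]
grip_width: 0.0169
grip_force: 98.8
```

>>> carry_out([
  [[0,0.03,-0.01,0.15,0,0,0],[0,0.04,-0.01,0.15,0,-0.01,0],[0,0.03,-0.01,0.15,0,0,0],[0,0.04,-0.01,0.13,0,-0.01,0],[0,0.03,-0.01,0.12,0,0,0]],
])

```text
t: 15.35
tcp_pos: [0.4083, -0.2964, 0.0861]
ee_rot: [[-0.937, 0.323, 0.131], [0.319, 0.947, -0.046], [-0.139, -0.001, -0.99]]
wrist_force: [-0.4, -0.8, -1.6]
grip_width: 0.0166
grip_force: 98.8
```

Run:
```python
from h import *
s=readout.state(); print(s["t"],s["tcp_pos"],s["wrist_force"],s["joint_positions"])
```

```text
15.35 [ 0.40828671 -0.29639863  0.08609277] [-0.35534093 -0.8015454  -1.61943625] [ -45.98938044   20.5277475   116.99181449    6.20051081   35.50187229
 -122.00549671]
```

>>> carry_out([
  [[0,0,0,0.02,0,0,0],[0,0,0,0.02,0,0,0],[0.3,0,0,0,0,0,0],[1,0,0,0,0,0,0],[1,0,0,0,0,0,0]],
])

```text
t: 15.77
tcp_pos: [0.4092, -0.2972, 0.0858]
ee_rot: [[-0.937, 0.323, 0.133], [0.319, 0.946, -0.047], [-0.141, -0.002, -0.99]]
wrist_force: [1.0, 0.1, -0.3]
grip_width: 0.0486
grip_force: 0.0
```

>>> carry_out([
  [[1,0,0,0,0,0,0],[1,0,0,0,0,0,0],[1,0,0,-0.3,0,0,0],[1,0,0,-0.6,0,0,0],[1,0,0,-0.8,0,0,0]],
])

```text
t: 16.18
tcp_pos: [0.3987, -0.2926, 0.1514]
ee_rot: [[-0.938, 0.323, 0.128], [0.32, 0.946, -0.042], [-0.135, 0.001, -0.991]]
wrist_force: [0.9, 0.4, -0.9]
grip_width: 0.0855
grip_force: 0.0
```

>>> carry_out([
  [[1,0,0,-0.8,0,0,0],[1,0,0,-0.8,0,0,0],[1,0,0,-0.8,0,0,0],[1,0,0,-0.4,0,0,0],[1,0,0,0,0,0,0]],
])

```text
t: 16.6
tcp_pos: [0.3861, -0.2898, 0.268]
ee_rot: [[-0.936, 0.323, 0.138], [0.319, 0.946, -0.053], [-0.148, -0.006, -0.989]]
wrist_force: [-0.1, -0.1, 0.6]
grip_width: 0.0853
grip_force: 0.0
```

```bash
cat > kin.py <<'E'
from h import *
from scipy.optimize import least_squares
d2=np.radians
def fk(q,x):
    d,a1,L1,L2,e,h,lat=x; q=d2(np.array(q)); Z=lambda t:Rn.from_euler('z',t); Y=lambda t:Rn.from_euler('y',t)
    s=q[1]+q[2]
    Rw=Z(q[0])*Y(s)*Z(q[3])*Y(q[4])*Z(-q[5])   # sign of q6 irrelevant to position
    w=Z(q[0]).apply([a1+L1*np.sin(q[1])+L2*np.sin(s)+e*np.cos(s),lat,h+L1*np.cos(q[1])+L2*np.cos(s)-e*np.sin(s)])
    return w+d*Rw.as_matrix()[:,2],Rw.as_matrix()
D=[([58.670,15.845,86.288,0,77.962,-6.932],[.23733,.52336,.30311]),
([-50.5577,16.7431,127.3539,37.5909,18.7562,-154.907],[.40358,-.29124,.0958]),
([-46.2217,16.9209,113.9665,5.8963,42.0256,-121.493],[.40969,-.29822,.12905]),
([-16.7689,-.0283,116.4957,3.513,56.3352,-112.714],[.39439,-.03081,.23556]),
([21.811,1.6703,114.3996,1.314,56.2299,-98.509],[.35206,.22164,.23771]),
([25.2925,20.8273,89.7788,-1.8086,93.6302,-93.971],[.40557,.25824,.25458]),
([26.2155,37.5378,68.9167,-3.1132,123.5267,-93.7723],[.46589,.29203,.27156]),
([-45.9894,20.5277,116.9918,6.2005,35.5019,-122.005],[.40829,-.2964,.08609])]
best=None
for sg in(1,-1):
    f=lambda x:np.concatenate([fk(np.array(q)*[1,1,1,sg,1,1],x)[0]-p for q,p in D])
    r=least_squares(f,[.2,0,.4,.4,0,.2,.08])
    if best is None or r.cost<best[0]: best=(r.cost,sg,r.x)
cost,SG,X=best
def ik(p,R,q0):
    def f(q):
        pp,RR=fk(q*[1,1,1,SG,1,1],X); return np.r_[(pp-p)*10,(RR[:,2]-R[:,2])*3]
    r=least_squares(f,np.array(q0,float),bounds=([-165,-43,12.7,-67,6.2,-155],[165,119,154,247,155,155]))
    q=r.x; pp,RR=fk(q*[1,1,1,SG,1,1],X)
    return q,np.linalg.norm(r.fun)
if __name__=="__main__":
    print(SG,np.sqrt(cost),X); s=readout.state(); print(s["t"],s["tcp_pos"],s["joint_positions"])
    for name,g,yaw in(("grasp",[.4233,.2999,.09],10.4),("front",[.47,0,.09],-2.5),("home",[.684,-.0131,.09],-2.5)):
        for lean in(0,15,25,35,45,55):
            p,R=pose(g,yaw,lean); q,e=ik(p,R,[10 if name!="grasp" else 30,20,100,0,30,0]); print(name,lean,np.round(q[:5],1),round(e,4))
E
python3 kin.py
```

```text
1 2.8075250590185678e-05 [2.91914086e-01 1.33177634e-05 6.29728029e-01 4.21077903e-01
 6.03891872e-02 1.36767889e-01 6.94000939e-02]
16.6 [ 0.3861285  -0.28978079  0.26800421] [ -47.46668944    5.83739484  105.04523678    4.29744402   61.5670714
 -120.44712349]
grasp 0 [ 27.6  19.3 106.5   0.   54.2] 0.0
grasp 15 [ 31.2  14.4 116.8  -9.2  35.1] 0.0
grasp 25 [ 34.2  12.8 123.8 -26.5  22.5] 0.0
grasp 35 [ 37.4  12.8 129.9 -67.   16.1] 0.0641
grasp 45 [ 39.3  11.  129.5 -67.   18.5] 0.5527
grasp 55 [ 41.3   9.5 129.1 -67.   21.3] 1.0437
front 0 [ -8.5  15.7 112.3  -0.   52. ] 0.0
front 15 [ -9.9  10.  123.3   3.6  31.9] 0.0
front 25 [-11.2   7.8 131.1  12.9  16.7] 0.0
front 35 [-13.    7.9 139.5 107.7   6.3] 0.0
front 45 [-15.2  12.3 148.6 159.7  26.6] 0.0
front 55 [-15.7  18.5 154.  165.5  45. ] 0.2032
home 0 [-6.9 31.4 84.5  0.  64.1] 0.0
home 15 [-7.6 25.5 97.7  2.  41.9] 0.0
home 25 [ -8.1  23.  106.3   5.4  26. ] 0.0
home 35 [ -8.7  22.  114.7  22.8   9.3] 0.0
home 45 [ -9.4  23.  122.6 154.8  11.5] 0.0
home 55 [-10.1  26.8 129.9 168.2  32. ] 0.0
```

Run:
```python
from kin import *
np.set_printoptions(precision=4,suppress=True)
print(viewer.get_calibration("wrist")["tool_from_camera"])
p,R=pose([.423,.3005,.088],10.4,20); pre=p-.09*R[:,2]
print(ik(p,R,[30,15,115,-10,30,0]),ik(pre,R,[30,15,115,-10,30,0]))
st=plan(pre,R,1,n=25)
print("down",p); plan(p,R,1,start=st,n=5)
# scoop check + bystanders from top, numeric
im=viewer.read_camera("top"); cv2.imwrite("pics/t5.png",im[:,:,::-1])
```

```text
[[-0.001   0.9519  0.3064  0.0782]
 [ 1.      0.0006  0.0014 -0.0016]
 [ 0.0011  0.3064 -0.9519 -0.0692]
 [ 0.      0.      0.      1.    ]]
(array([ 32.6784,  13.5694, 120.4129, -15.8604,  28.3229,  52.843 ]), np.float64(2.5427898374709298e-15)) (array([ 34.4309,   4.6712, 116.0071, -12.1161,  41.5735,  41.0922]), np.float64(1.2244136742212041e-11))
[[[1.0,0.2,0.55,0.01,-0.04,-0.07,-0.16],[1.0,0.19,0.55,0.01,-0.05,-0.06,-0.17],[1.0,0.19,0.55,0.02,-0.04,-0.07,-0.16],[1.0,0.17,0.56,0.02,-0.04,-0.06,-0.17],[1.0,0.16,0.56,0.01,-0.05,-0.07,-0.16]]]
[[[1.0,0.14,0.56,0.02,-0.04,-0.07,-0.17],[1.0,0.14,0.57,0.02,-0.05,-0.06,-0.16],[1.0,0.13,0.57,0.03,-0.04,-0.07,-0.17],[1.0,0.11,0.57,0.02,-0.04,-0.06,-0.16],[1.0,0.11,0.57,0.03,-0.05,-0.07,-0.17]]]
[[[1.0,0.09,0.58,0.03,-0.04,-0.07,-0.16],[1.0,0.08,0.57,0.03,-0.04,-0.06,-0.17],[1.0,0.07,0.58,0.04,-0.05,-0.07,-0.16],[1.0,0.06,0.58,0.03,-0.04,-0.06,-0.17],[1.0,0.05,0.58,0.04,-0.05,-0.07,-0.16]]]
[[[1.0,0.04,0.58,0.04,-0.04,-0.07,-0.17],[1.0,0.02,0.58,0.05,-0.04,-0.06,-0.16],[1.0,0.02,0.58,0.05,-0.05,-0.07,-0.16],[1.0,0,0.58,0.05,-0.04,-0.06,-0.17],[1.0,0,0.59,0.05,-0.04,-0.07,-0.16]]]
[[[1.0,-0.02,0.58,0.06,-0.05,-0.07,-0.17],[1.0,-0.03,0.58,0.06,-0.04,-0.06,-0.16],[1.0,-0.04,0.57,0.06,-0.05,-0.07,-0.17],[1.0,-0.05,0.58,0.07,-0.04,-0.06,-0.16],[1.0,-0.06,0.58,0.07,-0.04,-0.07,-0.17]]]
down [0.4048 0.2972 0.1387]
[[[1.0,0,0,0.45,0,0,0.0],[1.0,0,0,0.45,0,0,0.0],[1.0,0,0,0.45,0,0,0.0],[1.0,0,0,0.45,0,0,0.0],[1.0,0,0,0.45,0,0,0.0]]]
```

>>> carry_out([
  [[1,0.2,0.55,0.01,-0.04,-0.07,-0.16],[1,0.19,0.55,0.01,-0.05,-0.06,-0.17],[1,0.19,0.55,0.02,-0.04,-0.07,-0.16],[1,0.17,0.56,0.02,-0.04,-0.06,-0.17],[1,0.16,0.56,0.01,-0.05,-0.07,-0.16]],
])

```text
t: 17.07
tcp_pos: [0.3815, -0.1705, 0.2535]
ee_rot: [[-0.959, 0.225, 0.174], [0.223, 0.974, -0.029], [-0.176, 0.011, -0.984]]
wrist_force: [0.2, 0.7, 0.9]
grip_width: 0.0854
grip_force: 0.0
```

>>> carry_out([
  [[1,0.14,0.56,0.02,-0.04,-0.07,-0.17],[1,0.14,0.57,0.02,-0.05,-0.06,-0.16],[1,0.13,0.57,0.03,-0.04,-0.07,-0.17],[1,0.11,0.57,0.02,-0.04,-0.06,-0.16],[1,0.11,0.57,0.03,-0.05,-0.07,-0.17]],
])

```text
t: 17.48
tcp_pos: [0.3792, -0.0545, 0.2455]
ee_rot: [[-0.968, 0.124, 0.217], [0.124, 0.992, -0.011], [-0.216, 0.016, -0.976]]
wrist_force: [-0.1, -0.3, -0.1]
grip_width: 0.0854
grip_force: 0.0
```

>>> carry_out([
  [[1,0.09,0.58,0.03,-0.04,-0.07,-0.16],[1,0.08,0.57,0.03,-0.04,-0.06,-0.17],[1,0.07,0.58,0.04,-0.05,-0.07,-0.16],[1,0.06,0.58,0.03,-0.04,-0.06,-0.17],[1,0.05,0.58,0.04,-0.05,-0.07,-0.16]],
])

```text
t: 17.9
tcp_pos: [0.3767, 0.0617, 0.2376]
ee_rot: [[-0.966, 0.022, 0.257], [0.026, 1.0, 0.012], [-0.257, 0.018, -0.966]]
wrist_force: [0.5, -0.3, 0.1]
grip_width: 0.0852
grip_force: 0.0
```

>>> carry_out([
  [[1,0.04,0.58,0.04,-0.04,-0.07,-0.17],[1,0.02,0.58,0.05,-0.04,-0.06,-0.16],[1,0.02,0.58,0.05,-0.05,-0.07,-0.16],[1,0,0.58,0.05,-0.04,-0.06,-0.17],[1,0,0.59,0.05,-0.04,-0.07,-0.16]],
])

```text
t: 18.32
tcp_pos: [0.3741, 0.1781, 0.2293]
ee_rot: [[-0.952, -0.08, 0.294], [-0.072, 0.997, 0.037], [-0.296, 0.014, -0.955]]
wrist_force: [0.8, -0.6, -0.1]
grip_width: 0.0855
grip_force: 0.0
```

>>> carry_out([
  [[1,-0.02,0.58,0.06,-0.05,-0.07,-0.17],[1,-0.03,0.58,0.06,-0.04,-0.06,-0.16],[1,-0.04,0.57,0.06,-0.05,-0.07,-0.17],[1,-0.05,0.58,0.07,-0.04,-0.06,-0.16],[1,-0.06,0.58,0.07,-0.04,-0.07,-0.17]],
])

```text
t: 18.73
tcp_pos: [0.3718, 0.2942, 0.221]
ee_rot: [[-0.927, -0.182, 0.328], [-0.17, 0.983, 0.067], [-0.335, 0.006, -0.942]]
wrist_force: [0.7, 0.4, -0.0]
grip_width: 0.0854
grip_force: 0.0
```

Run:
```python
from h import *
s=readout.state(); print(s["t"],s["tcp_pos"],s["joint_positions"])
p,R=pose([.423,.3005,.088],10.4,20); plan(p,R,1,n=10)
```

```text
18.7333 [0.3717685  0.29420289 0.22095599] [ 34.59007786   4.82666008 116.10330921 -11.39980505  41.53368649
 -58.46268093]
[[[1.0,-0.01,-0.01,0.22,0.01,-0.01,-0.0],[1.0,-0.01,-0.01,0.22,0,0,-0.0],[1.0,-0.01,-0.01,0.22,0.01,-0.01,-0.0],[1.0,-0.01,-0.01,0.23,0,-0.01,-0.0],[1.0,0,0,0.22,0.01,0,-0.0]]]
[[[1.0,-0.01,-0.01,0.22,0,-0.01,-0.0],[1.0,-0.01,-0.01,0.22,0.01,-0.01,-0.0],[1.0,-0.01,-0.01,0.22,0,0,-0.0],[1.0,-0.01,-0.01,0.22,0.01,-0.01,-0.0],[1.0,0,0,0.22,0.01,0,-0.0]]]
```

>>> carry_out([
  [[1,-0.01,-0.01,0.22,0.01,-0.01,0],[1,-0.01,-0.01,0.22,0,0,0],[1,-0.01,-0.01,0.22,0.01,-0.01,0],[1,-0.01,-0.01,0.23,0,-0.01,0],[1,0,0,0.22,0.01,0,0]],
])

```text
t: 19.15
tcp_pos: [0.3892, 0.2936, 0.1798]
ee_rot: [[-0.926, -0.178, 0.333], [-0.166, 0.984, 0.063], [-0.338, 0.003, -0.941]]
wrist_force: [-0.4, 0.1, -0.6]
grip_width: 0.0854
grip_force: 0.0
```

>>> carry_out([
  [[1,-0.01,-0.01,0.22,0,-0.01,0],[1,-0.01,-0.01,0.22,0.01,-0.01,0],[1,-0.01,-0.01,0.22,0,0,0],[1,-0.01,-0.01,0.22,0.01,-0.01,0],[1,0,0,0.22,0.01,0,0]],
])

```text
t: 19.57
tcp_pos: [0.4064, 0.2964, 0.14]
ee_rot: [[-0.924, -0.178, 0.338], [-0.167, 0.984, 0.062], [-0.344, 0.001, -0.939]]
wrist_force: [0.6, -0.1, -0.9]
grip_width: 0.0858
grip_force: 0.0
```

>>> carry_out([
  [[0.3,0,0,0,0,0,0],[0.2,0,0,0,0,0,0],[0.1,0,0,0,0,0,0],[0,0,0,0,0,0,0],[0,0,0,0,0,0,0]],
], force=60)

```text
t: 19.98
tcp_pos: [0.406, 0.2968, 0.1413]
ee_rot: [[-0.924, -0.179, 0.339], [-0.167, 0.984, 0.063], [-0.345, 0.001, -0.939]]
wrist_force: [0.3, -0.9, 0.5]
grip_width: 0.0252
grip_force: 0.0
```

>>> carry_out([
  [[0,0,0,0,0,0,0],[0,0,0,0,0,0,0],[0,0,0,0,0,0,0],[0,0,0,0,0,0,0],[0,0,0,0,0,0,0]],
])

```text
t: 20.4
tcp_pos: [0.4062, 0.2969, 0.1415]
ee_rot: [[-0.924, -0.178, 0.34], [-0.167, 0.984, 0.063], [-0.345, 0.002, -0.938]]
wrist_force: [-2.4, 0.9, 6.1]
grip_width: 0.0151
grip_force: 59.8
```

Run:
```python
from h import *
s=readout.state(); p0,R0=s["tcp_pos"],s["ee_rot"]; g=p0+.054*R0[:,2]; print(s["t"],p0,g,s["grip_width"],s["grip_force"],s["wrist_force"])
# slide: to origin (.535,-.006) yaw -2.5
z=g[2]
H=np.array([.750,-.016,0]); a=np.radians(-2.5); hh=np.array([np.cos(a),np.sin(a),0])
def gp(x): 
    q=H+hh*(x-.078); q[2]=z+.001; return q
lean=np.degrees(np.arcsin(np.hypot(R0[0,2],R0[1,2]))); print(lean)
print("side"); p,R=pose(gp(-.20),-2.5,20); st=plan(p,R,0,n=20)
print("in"); p,R=pose(gp(-.02),-2.5,20); print(p); st=plan(p,R,0,start=st,n=15)
```

```text
20.4 [0.40616476 0.29694218 0.14148144] [0.42449841 0.30035759 0.0908039 ] 0.015114994497220124 59.770275950431824 [-2.39601908  0.89779467  6.07740353]
20.203355131461368
side
[[[0,0.01,-0.38,0,0.03,0,0.09],[0,0,-0.38,-0.01,0.04,0,0.08],[0,0,-0.38,0,0.03,0,0.09],[0,-0.01,-0.38,0,0.03,0.01,0.09],[0,0,-0.38,0,0.03,0,0.09]]]
[[[0,-0.02,-0.38,0,0.04,0,0.08],[0,-0.01,-0.38,0.01,0.03,0,0.09],[0,-0.02,-0.38,0,0.03,0,0.09],[0,-0.03,-0.37,0.01,0.03,0,0.08],[0,-0.03,-0.38,0.01,0.04,0,0.09]]]
[[[0,-0.03,-0.38,0.01,0.03,0.01,0.09],[0,-0.04,-0.38,0.01,0.03,0,0.08],[0,-0.04,-0.38,0.01,0.03,0,0.09],[0,-0.04,-0.37,0.02,0.04,0,0.09],[0,-0.05,-0.38,0.01,0.03,0,0.09]]]
[[[0,-0.05,-0.38,0.02,0.03,0,0.08],[0,-0.06,-0.37,0.02,0.03,0,0.09],[0,-0.06,-0.38,0.02,0.04,0,0.09],[0,-0.06,-0.37,0.02,0.03,0.01,0.08],[0,-0.07,-0.37,0.03,0.03,0,0.09]]]
in
[ 0.63364177 -0.01091969  0.14254731]
[[[0,-0.28,0,0.1,0,0,0.0],[0,-0.28,0,0.1,0,0,0.0],[0,-0.29,0,0.11,0,0,0.0],[0,-0.28,0,0.1,0,0,0.0],[0,-0.28,0,0.1,0,0,0.0]]]
[[[0,-0.28,0,0.1,0,0,0.0],[0,-0.28,0,0.11,0,0,0.0],[0,-0.29,0,0.1,0,0,0.0],[0,-0.28,0,0.1,0,0,0.0],[0,-0.28,0,0.1,0,0,0.0]]]
[[[0,-0.28,0,0.11,0,0,0.0],[0,-0.28,0,0.1,0,0,0.0],[0,-0.28,0,0.1,0,0,0.0],[0,-0.29,0,0.1,0,0,0.0],[0,-0.28,0,0.1,0,0,0.0]]]
```

>>> carry_out([
  [[0,0.01,-0.18,-0.01,0.02,0,0.04],[0,0,-0.38,-0.01,0.04,0,0.08],[0,0,-0.38,0,0.03,0,0.09],[0,-0.01,-0.38,0,0.03,0.01,0.09],[0,0,-0.38,0,0.03,0,0.09]],
])

```text
t: 20.82
tcp_pos: [0.4168, 0.2289, 0.1415]
ee_rot: [[-0.931, -0.129, 0.341], [-0.121, 0.992, 0.045], [-0.344, 0.0, -0.939]]
wrist_force: [-0.1, 2.3, -0.9]
grip_width: 0.0154
grip_force: 59.3
```

>>> carry_out([
  [[0,-0.02,-0.38,0,0.04,0,0.08],[0,-0.01,-0.38,0.01,0.03,0,0.09],[0,-0.02,-0.38,0,0.03,0,0.09],[0,-0.03,-0.37,0.01,0.03,0,0.08],[0,-0.03,-0.38,0.01,0.04,0,0.09]],
])

```text
t: 21.23
tcp_pos: [0.429, 0.1539, 0.1418]
ee_rot: [[-0.937, -0.073, 0.342], [-0.069, 0.997, 0.024], [-0.343, -0.001, -0.939]]
wrist_force: [-0.4, 2.4, -1.2]
grip_width: 0.0154
grip_force: 59.2
```

>>> carry_out([
  [[0,-0.03,-0.38,0.01,0.03,0.01,0.09],[0,-0.04,-0.38,0.01,0.03,0,0.08],[0,-0.04,-0.38,0.01,0.03,0,0.09],[0,-0.04,-0.37,0.02,0.04,0,0.09],[0,-0.05,-0.38,0.01,0.03,0,0.09]],
])

```text
t: 21.65
tcp_pos: [0.4408, 0.0789, 0.1422]
ee_rot: [[-0.94, -0.017, 0.341], [-0.017, 1.0, 0.005], [-0.341, -0.001, -0.94]]
wrist_force: [0.4, 1.8, -0.3]
grip_width: 0.0153
grip_force: 59.2
```

>>> carry_out([
  [[0,-0.05,-0.38,0.02,0.03,0,0.08],[0,-0.06,-0.37,0.02,0.03,0,0.09],[0,-0.06,-0.38,0.02,0.04,0,0.09],[0,-0.06,-0.37,0.02,0.03,0.01,0.08],[0,-0.06,-0.3,0.02,0.03,0,0.09]],
])

```text
t: 22.07
tcp_pos: [0.4526, 0.0068, 0.1424]
ee_rot: [[-0.94, 0.038, 0.339], [0.036, 0.999, -0.014], [-0.339, -0.001, -0.941]]
wrist_force: [-0.5, 2.9, -0.5]
grip_width: 0.0153
grip_force: 59.4
```

Run:
```python
from h import *
s=readout.state(); p0,R0=s["tcp_pos"],s["ee_rot"]; g=p0+.054*R0[:,2]; print(s["t"],p0,g,s["grip_force"],s["wrist_force"],s["joint_positions"], np.degrees(np.arctan2(-R0[1,0],-R0[0,0])))
im=viewer.read_camera("top"); cv2.imwrite("pics/t6.png",cv2.resize(im[130:280,220:420,::-1],None,fx=4,fy=4,interpolation=cv2.INTER_CUBIC))
```

```text
22.0667 [0.45262709 0.00677885 0.1423735 ] [0.47091861 0.00600559 0.0915717 ] 59.37234163284302 [-0.47921025  2.94231084 -0.50538357] [  -9.53396575    8.63627586  126.79333003    5.70081442   25.00176011
 -102.1039063 ] -2.1673707726980536
```

View pics/t6.png

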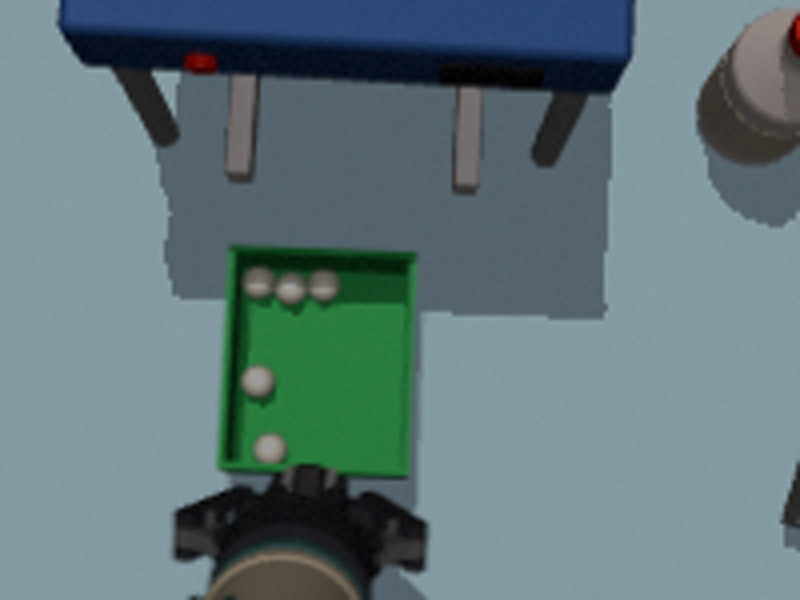

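Run:
```python
from h import *
P=lambda u,v,z: ray("top",(220+u/4-.4,130+v/4-.4),z)
c=[P(*q,.06) for q in((232,247),(416,252),(410,476),(220,468))]; print(np.round(c,4)); C=np.mean(c,0); print("C",C)
e1=c[0]-c[3]; e2=c[1]-c[2]; f=c[0]-c[1]; print([np.degrees(np.arctan2(q[1],q[0])) for q in(e1,e2)],np.degrees(np.arctan2(-f[0],f[1])),np.linalg.norm(f))
r=[P(*q,.03) for q in((252,181),(454,189))]; r0=np.mean(r,0); print("rails",r,r0)
a=np.radians(-2.5); n=np.array([-np.sin(a),np.cos(a)]); print("lat of basket vs rails",n@(C-r0)[:2], "vs hood est",n@(C[:2]-[.75,-.016]), "rails vs hood",n@(r0[:2]-[.75,-.016]))
s=readout.state(); g=s["tcp_pos"]+.054*s["ee_rot"][:,2]; print("from grip",g+.078*np.array([np.cos(a),np.sin(a),0]))
```

```text
[[ 0.613   0.0571  0.06  ]
 [ 0.6114 -0.0504  0.06  ]
 [ 0.4813 -0.048   0.06  ]
 [ 0.4847  0.0605  0.06  ]]
C [0.54759139 0.00478729 0.06      ]
[np.float64(-1.494408438474922), np.float64(-1.0465811671527554)] -0.8813809185040785 0.10755709327255288
rails [array([0.65939667, 0.04903012, 0.03      ]), array([ 0.65600269, -0.07390563,  0.03      ])] [ 0.65769968 -0.01243776  0.03      ]
lat of basket vs rails 0.012405793226124815 vs hood est 0.01193856330660098 rails vs hood -0.0004672299195238364
from grip [0.54976661 0.00115097 0.09177295]
```

Run:
```python
from h import *
s=readout.state(); z=(s["tcp_pos"]+.054*s["ee_rot"][:,2])[2]
p,R=pose([.4709,-.0054,z],-3.4,20); st=plan(p,R,0,n=5)
p,R=pose([.6509,-.0126,z],-3.4,20); print(p); st=plan(p,R,0,start=st,n=20)
```

```text
[[[0,0,-0.05,0,0.01,0,0.03],[0,0.01,-0.05,0,0,-0.01,0.03],[0,0,-0.05,0,0.01,0,0.04],[0,0,-0.05,0,0.01,0,0.03],[0,0,-0.04,0,0.01,-0.01,0.03]]]
[ 0.63246342 -0.01150467  0.14251635]
[[[0,-0.21,0,0.08,0,0,0.0],[0,-0.21,0.01,0.07,0,0,0.0],[0,-0.21,0,0.08,0,0,0.0],[0,-0.22,0.01,0.08,0,0,0.0],[0,-0.21,0,0.07,0,0,0.0]]]
[[[0,-0.21,0.01,0.08,0,0,0.0],[0,-0.21,0,0.08,0,0,0.0],[0,-0.21,0,0.08,0,0,0.0],[0,-0.21,0.01,0.07,0,0,0.0],[0,-0.21,0,0.08,0,0,0.0]]]
[[[0,-0.21,0.01,0.08,0,0,0.0],[0,-0.22,0,0.07,0,0,0.0],[0,-0.21,0,0.08,0,0,0.0],[0,-0.21,0.01,0.08,0,0,0.0],[0,-0.21,0,0.07,0,0,0.0]]]
[[[0,-0.21,0.01,0.08,0,0,0.0],[0,-0.21,0,0.08,0,0,0.0],[0,-0.21,0.01,0.07,0,0,0.0],[0,-0.22,0,0.08,0,0,0.0],[0,-0.21,0,0.08,0,0,0.0]]]
```

>>> carry_out([
  [[0,0,-0.05,0,0.01,0,0.03],[0,0.01,-0.05,0,0,-0.01,0.03],[0,0,-0.05,0,0.01,0,0.04],[0,0,-0.05,0,0.01,0,0.03],[0,0,-0.04,0,0.01,-0.01,0.03]],
])

```text
t: 22.53
tcp_pos: [0.4518, -0.0016, 0.1423]
ee_rot: [[-0.938, 0.056, 0.341], [0.053, 0.998, -0.019], [-0.342, 0.0, -0.94]]
wrist_force: [0.1, 0.1, -2.0]
grip_width: 0.0154
grip_force: 58.9
```

```bash
cat > gm.py <<'E'
from h import *
def basket():
    im=viewer.read_camera("top").astype(int); r,g,b=im[...,0],im[...,1],im[...,2]
    m=((g>1.4*r+5)&(g>1.4*b+5)&(g>25)).astype(np.uint8); m[:, :225]=0; m[:,430:]=0; m[:60]=0; m[300:]=0
    c=max(cv2.findContours(m,cv2.RETR_EXTERNAL,cv2.CHAIN_APPROX_NONE)[0],key=cv2.contourArea)
    w=np.array([ray("top",(u,v),.06) for u,v in c[:,0]])
    return m,w
def sides(w):
    # left/right rim lines (y extremes per x slice), lateral width ~110
    xs=np.arange(w[:,0].min()+.02,w[:,0].max()-.015,.004); L=[];Rr=[]
    for x in xs:
        k=np.abs(w[:,0]-x)<.003; L.append(w[k,1].max()); Rr.append(w[k,1].min())
    return xs,np.array(L),np.array(Rr)
if __name__=="__main__":
    m,w=basket(); xs,L,Rr=sides(w)
    fl,fr=np.polyfit(xs,L,1),np.polyfit(xs,Rr,1)
    print("x",w[:,0].min(),w[:,0].max(),"yaws",np.degrees(np.arctan([fl[0],fr[0]])),"mid y at xmean",(L.mean()+Rr.mean())/2,xs.mean(),"width",(L-Rr).mean())
    s=readout.state(); R0=s["ee_rot"]; print(s["t"],s["tcp_pos"]+.054*R0[:,2],s["wrist_force"],np.degrees(np.arctan2(-R0[1,0],-R0[0,0])))
E
python3 gm.py
```

```text
x 0.480252458537143 0.6140802910724401 yaws [-2.84494461 -2.62684271] mid y at xmean -0.005493663726918889 0.5482524585371429 width 0.10719902569359163
22.5833 [ 0.47025751 -0.00280737  0.09156371] [-1.15877602  0.10269783 -3.95275515] -3.2683982610909434
```

>>> carry_out([
  [[0,-0.15,-0.04,0.05,0,0,0],[0,-0.21,0,0.08,0,0,-0.02],[0,-0.21,0,0.08,0,0,0],[0,-0.21,0,0.08,0,0,0],[0,-0.1,0,0.04,0,0,0]],
])

```text
t: 23.0
tcp_pos: [0.492, -0.0059, 0.1424]
ee_rot: [[-0.938, 0.055, 0.344], [0.051, 0.998, -0.02], [-0.344, -0.001, -0.939]]
wrist_force: [0.3, -0.5, -4.3]
grip_width: 0.0153
grip_force: 58.6
```

```bash
python3 gm.py
```

```text
x 0.5190160300214812 0.6527269121542492 yaws [-2.47269812 -2.54242731] mid y at xmean -0.009985867101748352 0.5870160300214813 width 0.10739741678344097
23.05 [ 0.51097984 -0.00706657  0.09174216] [ 1.11246794  0.4535056  -4.22512348] -3.1291584721754937
```

>>> carry_out([
  [[0,-0.15,0,0.05,0,0,0],[0,-0.22,0,0.08,0,0,0],[0,-0.22,0.01,0.08,0,0,0],[0,-0.22,0,0.08,0,0,0],[0,-0.22,0,0.08,0,0,0]],
])

```text
t: 23.47
tcp_pos: [0.5348, -0.0077, 0.1424]
ee_rot: [[-0.938, 0.055, 0.342], [0.051, 0.998, -0.019], [-0.343, -0.0, -0.939]]
wrist_force: [-1.3, -0.1, -4.3]
grip_width: 0.0153
grip_force: 58.7
```

>>> carry_out([
  [[0,-0.22,0,0.08,0,0,0],[0,-0.22,0,0.08,0,0,0],[0,-0.22,0.01,0.08,0,0,0],[0,-0.22,0,0.08,0,0,0],[0,-0.15,0,0.05,0,0,0]],
])

```text
t: 23.88
tcp_pos: [0.579, -0.0098, 0.1429]
ee_rot: [[-0.938, 0.055, 0.343], [0.051, 0.998, -0.019], [-0.344, -0.001, -0.939]]
wrist_force: [-0.3, -0.9, -4.7]
grip_width: 0.015
grip_force: 58.7
```

```bash
python3 gm.py
python3 - <<'E'
from h import *
s=readout.state(); p0,R0=s["tcp_pos"],s["ee_rot"]; g=p0+.054*R0[:,2]
p,R=pose([.6509,-.0127,g[2]],-3.1,20); print(p-p0,s["joint_positions"]); plan(p,R,0,n=5)
E
```

```text
x 0.603378617486535 0.7158938820571584 yaws [-3.14897318 -2.14438308] mid y at xmean -0.01305028780828 0.661378617486535 width 0.10701664894277804
23.9333 [ 0.59890702 -0.01109811  0.09260474] [ 2.66858618 -0.08911786 -4.04621294] -3.142415741255798
[ 5.21940602e-02 -1.67170224e-03  7.49565922e-05] [ -8.82998541  17.85122668 112.56893409   3.89498422  29.49251177
 -98.73015508]
[[[0,-0.25,0.01,0.09,0,0.01,-0.0],[0,-0.24,0,0.09,0,0,-0.0],[0,-0.25,0.01,0.09,-0.01,0.01,-0.0],[0,-0.24,0,0.09,0,0.01,-0.0],[0,-0.25,0.01,0.09,0,0,-0.01]]]
```

>>> carry_out([
  [[0,-0.24,0,0.09,0,0,0],[0,-0.24,0,0.09,0,0,0],[0,-0.24,0.01,0.09,0,0,0],[0,-0.24,0,0.09,0,0,0],[0,-0.24,0.01,0.1,0,0,0]],
])

```text
t: 24.35
tcp_pos: [0.6301, -0.0118, 0.1421]
ee_rot: [[-0.938, 0.055, 0.343], [0.051, 0.998, -0.019], [-0.343, -0.001, -0.939]]
wrist_force: [-0.2, 0.7, -1.6]
grip_width: 0.0153
grip_force: 59.0
```

>>> carry_out([
  [[0,0,0,0,0,0,0],[0.1,0,0,0.02,0,0,0],[0.3,0,0,0,0,0,0],[0.6,0,0,0,0,0,0],[0.6,0,0,0,0,0,0]],
])

```text
t: 24.77
tcp_pos: [0.6294, -0.0118, 0.1421]
ee_rot: [[-0.937, 0.055, 0.344], [0.051, 0.998, -0.02], [-0.345, -0.001, -0.939]]
wrist_force: [-0.4, 0.5, 0.7]
grip_width: 0.0488
grip_force: 0.0
```

```bash
python3 gm.py
python3 - <<'E'
from h import *
s=readout.state(); p0,R0=s["tcp_pos"],s["ee_rot"]
print(p0,s["grip_width"],R0[:,2])
# dark tab? retreat: back along heading & up, then tip pose in front of tab
E
```

```text
x 0.6583810269055596 0.7158604623126421 yaws [1.44686709 0.30558625] mid y at xmean -0.014009415697945029 0.6883810269055596 width 0.10671151871889982
24.8167 [ 0.64785534 -0.01280458  0.09137195] [ 0.0618473   1.40997592 -1.23336424] -3.136425916125695
[ 0.62927543 -0.01174888  0.14206388] 0.0512365494669733 [ 0.34407241 -0.01954998 -0.93873957]
```

Run:
```python
from h import *
p,R=pose([.585,-.0105,.0914],-2.5,20); st=plan(p,R,.6,n=5)
p,R=pose([.585,-.0105,.072],-2.5,20); st=plan(p,R,0,start=st,n=5)
p,R=pose([.612,-.0115,.072],-2.5,20); st=plan(p,R,0,start=st,n=5)
p,R=pose([.645,-.0128,.072],-2.5,20); st=plan(p,R,0,start=st,n=10)
```

```text
[[[0.6,0.29,-0.01,-0.11,-0.01,0,-0.02],[0.6,0.3,0,-0.11,-0.01,0.01,-0.01],[0.6,0.29,-0.01,-0.11,0,0,-0.02],[0.6,0.3,0,-0.1,-0.01,0.01,-0.02],[0.6,0.29,-0.01,-0.11,-0.01,0,-0.02]]]
[[[0,0.03,0,0.09,0,0,0.0],[0,0.04,0,0.09,0,0,0.0],[0,0.03,0,0.09,0,0,0.0],[0,0.03,0,0.09,0,0,0.0],[0,0.04,0,0.09,0,0,0.0]]]
[[[0,-0.13,0,0.05,0,0,0.0],[0,-0.12,0,0.04,0,0,0.0],[0,-0.13,0,0.05,0,0,0.0],[0,-0.13,0.01,0.05,0,0,0.0],[0,-0.13,0,0.05,0,0,0.0]]]
[[[0,-0.08,0,0.03,0,0,0.0],[0,-0.07,0,0.03,0,0,0.0],[0,-0.08,0,0.02,0,0,0.0],[0,-0.08,0,0.03,0,0,0.0],[0,-0.08,0,0.03,0,0,0.0]]]
[[[0,-0.07,0,0.03,0,0,0.0],[0,-0.08,0,0.02,0,0,0.0],[0,-0.08,0,0.03,0,0,0.0],[0,-0.07,0,0.03,0,0,0.0],[0,-0.08,0,0.03,0,0,0.0]]]
```

>>> carry_out([
  [[0.6,0.29,-0.01,-0.11,-0.01,0,-0.02],[0.6,0.3,0,-0.11,-0.01,0.01,-0.01],[0.6,0.29,-0.01,-0.11,0,0,-0.02],[0.6,0.3,0,-0.1,-0.01,0.01,-0.02],[0.6,0.29,-0.01,-0.11,-0.01,0,-0.02]],
])

```text
t: 25.23
tcp_pos: [0.5659, -0.0097, 0.1419]
ee_rot: [[-0.939, 0.043, 0.341], [0.04, 0.999, -0.015], [-0.342, 0.0, -0.94]]
wrist_force: [0.4, 0.2, 0.7]
grip_width: 0.0509
grip_force: 0.0
```

>>> carry_out([
  [[0,0.03,0,0.09,0,0,0],[0,0.04,0,0.09,0,0,0],[0,0.03,0,0.09,0,0,0],[0,0.03,0,0.09,0,0,0],[0,0.04,0,0.09,0,0,0]],
], force=40)

```text
t: 25.65
tcp_pos: [0.5671, -0.0099, 0.1218]
ee_rot: [[-0.939, 0.043, 0.341], [0.041, 0.999, -0.015], [-0.341, 0.0, -0.94]]
wrist_force: [0.4, 0.3, -0.3]
grip_width: -0.0002
grip_force: 0.0
```

>>> carry_out([
  [[0,0,0,0,0,0,0],[0,0,0,0,0,0,0],[0,0,0,0,0,0,0],[0,0,0,0,0,0,0],[0,0,0,0,0,0,0]],
])

```text
t: 26.07
tcp_pos: [0.5665, -0.0098, 0.1224]
ee_rot: [[-0.939, 0.043, 0.341], [0.041, 0.999, -0.014], [-0.341, 0.0, -0.94]]
wrist_force: [-0.2, 1.2, -0.3]
grip_width: 0.0004
grip_force: 0.0
```

>>> carry_out([
  [[0,-0.13,0,0.05,0,0,0],[0,-0.12,0,0.04,0,0,0],[0,-0.13,0,0.05,0,0,0],[0,-0.13,0.01,0.05,0,0,0],[0,-0.13,0,0.05,0,0,0]],
])

```text
t: 26.48
tcp_pos: [0.5945, -0.0106, 0.122]
ee_rot: [[-0.939, 0.043, 0.341], [0.041, 0.999, -0.014], [-0.341, 0.0, -0.94]]
wrist_force: [0.5, 0.2, -0.4]
grip_width: 0.0
grip_force: 0.0
```

```bash
python3 gm.py
```

```text
x 0.6485765286558978 0.7158938820571584 yaws [-0.93883563  0.29768971] mid y at xmean -0.013937360264069377 0.6845765286558978 width 0.10689221953976644
26.5333 [ 0.61433323 -0.01159378  0.07158556] [1.12895676 0.62582446 1.05982456] -2.482848880443224
```

>>> carry_out([
  [[0,-0.08,0,0.03,0,0,0],[0,-0.07,0,0.03,0,0,0],[0,-0.08,0,0.02,0,0,0],[0,-0.08,0,0.03,0,0,0],[0,-0.08,0,0.03,0,0,0]],
])

```text
t: 26.95
tcp_pos: [0.6093, -0.0111, 0.1216]
ee_rot: [[-0.94, 0.043, 0.338], [0.041, 0.999, -0.014], [-0.339, 0.001, -0.941]]
wrist_force: [-2.8, 0.1, 1.1]
grip_width: 0.0001
grip_force: 1.4
```

>>> carry_out([
  [[0,-0.07,0,0.03,0,0,0],[0,-0.08,0,0.02,0,0,0],[0,-0.08,0,0.03,0,0,0],[0,-0.07,0,0.03,0,0,0],[0,-0.08,0,0.03,0,0,0]],
])

```text
t: 27.37
tcp_pos: [0.6265, -0.012, 0.1216]
ee_rot: [[-0.939, 0.043, 0.34], [0.041, 0.999, -0.014], [-0.34, 0.0, -0.94]]
wrist_force: [-2.5, 0.5, -1.2]
grip_width: -0.0001
grip_force: 1.1
```

```bash
python3 gm.py
```

```text
x 0.6727967306777451 0.7139977090158214 yaws [0.90719878 0.35142419] mid y at xmean -0.044751111989643017 0.6947967306777452 width 0.04516693920289711
27.4167 [ 0.64593439 -0.01286301  0.07116415] [-1.43438284  0.27419137 -0.2657629 ] -2.485417068867576
```

>>> carry_out([
  [[0,-0.04,0,0.01,0,0,0],[0,-0.04,0,0.01,0,0,0],[0,-0.04,0,0.02,0,0,0],[0,-0.04,0,0.01,0,0,0],[0,-0.04,0,0.01,0,0,0]],
])

```text
t: 27.83
tcp_pos: [0.6347, -0.0123, 0.1223]
ee_rot: [[-0.939, 0.043, 0.34], [0.041, 0.999, -0.014], [-0.341, 0.0, -0.94]]
wrist_force: [-1.6, -0.2, -0.6]
grip_width: -0.0002
grip_force: 1.0
```

>>> carry_out([
  [[0,-0.03,0,0.01,0,0,0],[0,-0.03,0,0.01,0,0,0],[0,-0.03,0,0.01,0,0,0],[0,-0.03,0,0.01,0,0,0],[0,-0.02,0,0.01,0,0,0]],
])

```text
t: 28.25
tcp_pos: [0.638, -0.0125, 0.1218]
ee_rot: [[-0.941, 0.043, 0.335], [0.04, 0.999, -0.014], [-0.335, 0.0, -0.942]]
wrist_force: [-12.6, -1.3, 9.4]
grip_width: 0.0
grip_force: 6.6
```

>>> carry_out([
  [[0,0.05,0,-0.02,0,0,0],[0,0.2,0,-0.07,0,0,0],[0,0.4,0,-0.15,0,0,0],[0,0.6,0,-0.25,0,0,0],[0,0.6,0,-0.3,0,0,0]],
])

```text
t: 28.67
tcp_pos: [0.561, -0.0093, 0.1275]
ee_rot: [[-0.938, 0.043, 0.344], [0.041, 0.999, -0.015], [-0.344, -0.0, -0.939]]
wrist_force: [-0.9, 0.2, 0.5]
grip_width: 0.0003
grip_force: 0.0
```

>>> carry_out([
  [[0,0.6,0,-0.4,0,0,0],[0,0.6,0,-0.6,0,0,0],[0,0.6,0,-0.6,0,0,0],[0,0.6,0,-0.6,0,0,0],[0,0.4,0,-0.3,0,0,0]],
])

```text
t: 29.08
tcp_pos: [0.4194, -0.0029, 0.1844]
ee_rot: [[-0.938, 0.043, 0.344], [0.04, 0.999, -0.015], [-0.344, -0.0, -0.939]]
wrist_force: [0.5, -0.5, -0.9]
grip_width: 0.0003
grip_force: 0.0
```

Run:
```python
from h import *
np.set_printoptions(linewidth=200,suppress=True,precision=4)
s=readout.state(); print(s["t"],s["tcp_pos"],s["wrist_force"])
im=viewer.read_camera("top"); g=im.astype(int).sum(2)//3
for x in(.654,.669,.684): print(x,proj("top",[x,-.0131,.11]),proj("top",[x,-.0131,.0]))
print("hood front bottom edge",proj("top",[.670,-.0131,.2]))
u=int(round(proj("top",[.669,-.0131,.11])[0]))
print(u); print(g[134:172,u-9:u+10])
m=(im.astype(int)[...,1]>1.4*im[...,0]+5)&(im.astype(int)[...,1]>1.4*im[...,2]+5); m[:,:225]=0;m[:,430:]=0; v,uu=np.nonzero(m); print("green px",len(v), v.min() if len(v) else 0,v.max() if len(v) else 0,uu.min() if len(v) else 0,uu.max() if len(v) else 0)
# scoop: black handle & pan check vs first image
a=cv2.imread("pics/top0.png")[:,:,::-1].astype(int); d=np.abs(im.astype(int)-a).sum(2)
for nm,(x0,x1,y0,y1) in dict(scoop=(410,480,205,305),amber=(170,220,120,170),wash=(390,440,125,175),burner=(445,505,145,200)).items(): print(nm,(d[y0:y1,x0:x1]>60).sum())
```

```text
29.0833 [ 0.4194 -0.0029  0.1844] [ 0.4764 -0.4894 -0.9229]
0.654 [307.5541 169.6105] [308.3026 179.9172]
0.669 [307.6532 163.0724] [308.3889 174.0778]
0.684 [307.7519 156.5708] [308.4748 168.2674]
hood front bottom edge [306.907  151.3152]
308
[[78 79 79 78 77 79 77 79 77 78 78 78 77 78 76 77 77 78 77]
 [78 78 77 78 79 79 76 76 77 77 75 80 78 77 78 77 79 78 79]
 [78 78 77 76 79 78 77 79 77 78 77 77 78 79 77 78 77 78 76]
 [77 78 79 79 78 79 78 80 78 79 79 76 78 78 76 77 77 77 78]
 [76 77 76 77 78 76 79 77 80 77 76 76 76 76 79 77 77 79 79]
 [62 64 63 65 65 65 67 69 69 69 71 70 73 74 74 74 75 76 77]
 [49 46 49 49 50 50 53 55 54 56 55 53 57 58 58 56 58 60 60]
 [31 32 32 37 34 36 37 39 39 41 40 43 41 43 46 46 47 45 46]
 [19 19 17 22 20 22 24 21 26 24 26 27 24 27 30 33 32 35 35]
 [16 17 16 19 17 16 13 19 19 15 19 15 17 20 17 20 17 16 16]
 [15 14 18 15 20 19 14 19 16 17 14 18 16 17 17 19 19 17 20]
 [17 11 14 18 17 15 16 17 17 15 15 17 16 13 16 19 17 17 13]
 [19 17 15 14 13 19 16 14 17 16 15 16 17 19 16 18 18 17 18]
 [17 18 18 12 18 15 13 15 15 17 19 20 19 15 21 16 16 10 17]
 [13 15 16 20 1
[... 789 characters left out ...]
4 13 14 15 14  9  5 17 18 17 13 15]
 [42 42 42 40 32 33  5  8  5 10 11 12  5 10 20 17 17 14 17]
 [98 95 96 95 79 80  8  4  6  4  4  5  4 15 51 53 50 42 42]
 [96 94 98 95 94 95 25  3  0  4  8  5  3 36 95 96 98 96 95]
 [95 97 97 95 99 95 22  1  5  4  2  8  9 52 96 98 96 96 96]
 [97 96 95 96 96 94 30  5  2  4  1  5  9 52 97 95 97 95 97]
 [96 96 96 96 96 94 46  3  0  5  6  0  3 49 94 96 95 96 97]
 [97 97 97 96 96 93 48  3  5  1  2  0 11 56 96 96 95 95 97]
 [96 95 96 95 96 94 52  2  3  6  3  0  9 74 95 95 97 96 96]
 [96 96 96 96 96 95 75  8  3  6  0  6  7 73 96 96 96 96 96]
 [97 97 97 97 96 96 95 46 27 29 25 29 39 80 96 96 96 96 96]]
green px 433 149 163 286 331
scoop 1226
amber 0
wash 0
burner 0
```

Run:
```python
from h import *
im=viewer.read_camera("top")[:,:,::-1]; a=cv2.imread("pics/top0.png")
for n,i in(("old",a),("new",im)):
    c=i[205:310,405:480]; h=cv2.cvtColor(c,cv2.COLOR_BGR2HSV); m=((h[...,1]<50)|(h[...,2]<60)).astype(np.uint8); m[h[...,1]>60]*=(h[...,2]<60)[h[...,1]>60]
    k=max(cv2.findContours(m,cv2.RETR_EXTERNAL,cv2.CHAIN_APPROX_NONE)[0],key=cv2.contourArea); print(n,cv2.contourArea(k),cv2.minAreaRect(k),cv2.boundingRect(k))
    hd=(h[...,2]<60).astype(np.uint8); k=max(cv2.findContours(hd,cv2.RETR_EXTERNAL,cv2.CHAIN_APPROX_NONE)[0],key=cv2.contourArea); print("  dark",cv2.contourArea(k),cv2.minAreaRect(k))
s=readout.state(); print(s["t"],s["wrist_force"])
```

```text
old 7645.0 ((37.0, 52.0), (104.0, 74.0), 90.0) (0, 0, 75, 105)
  dark 391.0 ((25.98468780517578, 52.11603546142578), (81.01549530029297, 26.683448791503906), 83.48019409179688)
new 7678.0 ((37.0, 52.0), (104.0, 74.0), 90.0) (0, 0, 75, 105)
  dark 382.0 ((23.455631256103516, 50.62286376953125), (80.09467315673828, 25.76349449157715), 83.2901611328125)
29.1833 [ 0.12595835 -0.14261247 -0.64023589]
```

```bash
python3 -c "
from bench import bot
print(bot.hand_in())"
```

```text
the job is handed in; nothing more can be done
None
```

The job is handed in at about 29 s: all five balls were seen in the basket after the pour, it is pushed home against the back stop, the scoop is back near its start and looks level from above, and the bottles and burner have not moved; the hand-in returned no verdict.

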